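Ready the stall-torque stand for its next run

TASK

Get the motor test stand ready for its next run. Hit the red mushroom stop so that it stays down before you touch the stand; then turn the steel hub until its keyway faces the key on the carriage and push the carriage fully home, and, because the running stand shakes the bench, lay all the loose motors side by side in the tray, packed against its upright end stop, with the chock's sloping face pushed up to the last one so that none can roll. When all that is in place, twist the mushroom clockwise so that it springs back up, and leave the other things on the bench where they are.

Things in the scene. Friction and masses are not known exactly. Their poses are not given: they have to be found in the camera images.
- stand: Stall-torque test stand, fixed to the bench: aluminium base 300 mm (its y) x 120 x 12 mm. At its +y end a grey gearbox, 78 x 82 mm, top 82 mm above the bench, carries the upright steel hub, axis at (0, +100 mm); its dark motor sticks out to +x, 139 mm from the hub axis. A blue riser with a rail carries the carriage. Origin: centre of the base's underside; z up.
- hub (a joint): Angle of the hub about its upright axis, anticlockwise from above (rad), free to turn without end either way. 0 (or any whole turn) = keyway straight towards the key. It turns by hand against a drag of 0.1 N m and stays where it is left.
- hub_top (a point): Centre of the hub's top face, on its axis, 118 mm above the bench. Steel cylinder 52 mm across, from 90 to 118 mm above the bench; under it a 60 mm flange (bolt heads to 89 mm). A keyway 11 mm wide is cut in its rim over its full height, from the rim (26 mm) to 14 mm from the axis. x points from the axis through the keyway, z up.
- hub_keyway (a point): A point in the keyway, 17 mm from the hub axis and 14 mm under the hub's top: where the key's tip comes when home. Same axes as hub_top.
- carriage (a joint): How far the carriage has been slid towards the hub along the stand's +y (m): 0 fully drawn back, 0.055 fully home with the key in the keyway. With the keyway out of line the key strikes the rim at about 0.046. Sliding drag 2 N; stays where it is left. The key's round nose draws the hub into line if it is within about 0.1 rad.
- key_tip (a point): Tip of the key, a dark steel bar 8 mm wide and 14 mm high with a round nose, level with the hub (87 to 102 mm above the bench), pointing along the stand's +y at the hub axis. It is 72 mm from the hub axis with the carriage drawn back and 17 mm when home.
- handle (a point): Middle of the carriage's bar handle, 134 mm above the bench: a round steel bar 12 mm thick, 52 mm long along the stand's x, on a post at each end (40 mm clear between them); its axis is 36 mm above the carriage block (70 x 60 x 24 mm). Lies 83 mm behind the key tip. Axes as the stand's.
- stop_press (a joint): How far the mushroom is pushed down (m): 0 up. It latches down when pressed past 0.009 and then stays at about 0.0085; 0.011 is its end. Latching takes about 8 N (spring 2.5 N at the top, 6 N at the bottom, and a catch).
- stop_twist (a joint): How far the mushroom is twisted clockwise seen from above (rad), 0 to 0.9. A twist past about 0.6 lets go the latch and, once the fingers leave it, the mushroom springs up; it turns back to 0 by itself (slowly, in about 1 s).
- stop_top (a point): Centre of the top of the red mushroom, a round cap 40 mm across and 16 mm thick on a yellow box 80 x 80 mm, 60 mm high, with a 4 mm black collar; the box is fixed to the bench. The cap's top is 92 mm above the bench when up, about 83 mm when latched.
- tray: Sheet-steel tray fixed to the bench, 270 mm long (its y) x 120 mm wide, floor 3 mm thick, edges 12 mm high and 2 mm thick on its two long sides and its +y end, an upright end stop 30 mm high and 5 mm thick at its -y end. Origin: centre of its underside; z up.
- tray_stop (a point): On the tray floor (3 mm above the bench), at the middle of the end stop's inner face; axes as the tray's: +y runs from the stop along the row. Motors packed against the stop have their centres 22, 66, 110 and 154 mm from it.
- motor1: A small motor lying on its side (2 to 4 of motor1..motor4 are there, the rest None): dark steel can 44 mm across, 64 mm long, an 8 mm shaft standing 16 mm out of its +x end (either way round in the tray will do). About 0.35 kg. Origin: centre of the can, 22 mm above what it lies on; x along its axis. It rolls when pushed sideways, and stops in a few cm.
- motor2: A small motor lying on its side (2 to 4 of motor1..motor4 are there, the rest None): dark steel can 44 mm across, 64 mm long, an 8 mm shaft standing 16 mm out of its +x end (either way round in the tray will do). About 0.35 kg. Origin: centre of the can, 22 mm above what it lies on; x along its axis. It rolls when pushed sideways, and stops in a few cm.
- motor3: A small motor lying on its side (2 to 4 of motor1..motor4 are there, the rest None): dark steel can 44 mm across, 64 mm long, an 8 mm shaft standing 16 mm out of its +x end (either way round in the tray will do). About 0.35 kg. Origin: centre of the can, 22 mm above what it lies on; x along its axis. It rolls when pushed sideways, and stops in a few cm.
- motor4: A small motor lying on its side (2 to 4 of motor1..motor4 are there, the rest None): dark steel can 44 mm across, 64 mm long, an 8 mm shaft standing 16 mm out of its +x end (either way round in the tray will do). About 0.35 kg. Origin: centre of the can, 22 mm above what it lies on; x along its axis. It rolls when pushed sideways, and stops in a few cm.
- chock: Black wedge chock, 44 mm wide (its y), 28 mm high: a block 34 mm long (its x) with a sloping face, 60 degrees from the bench, on its -x side. Origin: underside, centre of the block (17 mm from its square back); z up. About 0.19 kg.
- chock_toe (a point): The toe of the chock's slope, at bench level, 33.2 mm from the chock's origin along its -x; axes as the chock's. With the slope touching a motor the toe is 12.7 mm beyond (on the chock's side of) the motor's axis.
- screwdriver: A screwdriver 190 mm long, a bystander. Leave it alone. Origin: underside.
- wrench: An open spanner 180 mm long, a bystander. Leave it alone. Origin: underside.
- tape: A roll of clear tape 96 mm across lying flat, a bystander. Leave it alone. Origin: underside.
- mug: A white mug 80 mm across, 90 mm high, a bystander. Leave it alone. Origin: underside.
- bottle: A dark drinks bottle 68 mm across, 230 mm high, a bystander. Leave it alone. Origin: underside.
- meter: A yellow multimeter 170 x 85 x 38 mm lying on its back, a bystander. Leave it alone. Origin: underside.

How it is judged (in metres and radians):
On the way, in this order (a step that is already met when the one before it is completed fails the run):
1. the mushroom stop is pressed down and stays down (value of joint stop_press above 0.007 m and contact force between the fingers and stop_press below 0.5 N), for 0.2 s.
2. with the stop still down, the key is home in the hub's keyway and the motors lie packed against the end stop with the chock up to the last one, let go and at rest (value of joint carriage above 0.051 m and horizontal distance between key_tip and hub_keyway below 0.006 m and x of motor1 in the frame of tray_stop between -0.035 and 0.035 m and z of motor1 in the frame of tray_stop between 0.017 and 0.027 m and angle between the x axis of each of motor1, motor2, motor3, motor4 and the x axis of tray, either way round below 0.2 rad and (y of motor1 in the frame of tray_stop between 0.018 and 0.0275 m or y of motor1 in the frame of tray_stop between 0.062 and 0.074 m or y of motor1 in the frame of tray_stop between 0.106 and 0.1205 m or y of motor1 in the frame of tray_stop between 0.15 and 0.167 m) and x of motor2 in the frame of tray_stop between -0.035 and 0.035 m and z of motor2 in the frame of tray_stop between 0.017 and 0.027 m and (y of motor2 in the frame of tray_stop between 0.018 and 0.0275 m or y of motor2 in the frame of tray_stop between 0.062 and 0.074 m or y of motor2 in the frame of tray_stop between 0.106 and 0.1205 m or y of motor2 in the frame of tray_stop between 0.15 and 0.167 m) and x of motor3 in the frame of tray_stop between -0.035 and 0.035 m and z of motor3 in the frame of tray_stop between 0.017 and 0.027 m and (y of motor3 in the frame of tray_stop between 0.018 and 0.0275 m or y of motor3 in the frame of tray_stop between 0.062 and 0.074 m or y of motor3 in the frame of tray_stop between 0.106 and 0.1205 m or y of motor3 in the frame of tray_stop between 0.15 and 0.167 m) and x of motor4 in the frame of tray_stop between -0.035 and 0.035 m and z of motor4 in the frame of tray_stop between 0.017 and 0.027 m and (y of motor4 in the frame of tray_stop between 0.018 and 0.0275 m or y of motor4 in the frame of tray_stop between 0.062 and 0.074 m or y of motor4 in the frame of tray_stop between 0.106 and 0.1205 m or y of motor4 in the frame of tray_stop between 0.15 and 0.167 m) and (y of motor1 in the frame of tray_stop between 0.018 and 0.0275 m or y of motor2 in the frame of tray_stop between 0.018 and 0.0275 m or y of motor3 in the frame of tray_stop between 0.018 and 0.0275 m or y of motor4 in the frame of tray_stop between 0.018 and 0.0275 m) and (y of motor1 in the frame of tray_stop between 0.062 and 0.074 m or y of motor2 in the frame of tray_stop between 0.062 and 0.074 m or y of motor3 in the frame of tray_stop between 0.062 and 0.074 m or y of motor4 in the frame of tray_stop between 0.062 and 0.074 m) and (not (y of motor1 in the frame of tray_stop between 0.15 and 0.167 m or y of motor2 in the frame of tray_stop between 0.15 and 0.167 m or y of motor3 in the frame of tray_stop between 0.15 and 0.167 m or y of motor4 in the frame of tray_stop between 0.15 and 0.167 m) or (y of motor1 in the frame of tray_stop between 0.106 and 0.1205 m or y of motor2 in the frame of tray_stop between 0.106 and 0.1205 m or y of motor3 in the frame of tray_stop between 0.106 and 0.1205 m or y of motor4 in the frame of tray_stop between 0.106 and 0.1205 m)) and (((y of motor1 in the frame of tray_stop between 0.062 and 0.074 m or y of motor2 in the frame of tray_stop between 0.062 and 0.074 m or y of motor3 in the frame of tray_stop between 0.062 and 0.074 m or y of motor4 in the frame of tray_stop between 0.062 and 0.074 m) and y of chock_toe in the frame of tray_stop between 0.0737 and 0.0897 m) or ((y of motor1 in the frame of tray_stop between 0.106 and 0.1205 m or y of motor2 in the frame of tray_stop between 0.106 and 0.1205 m or y of motor3 in the frame of tray_stop between 0.106 and 0.1205 m or y of motor4 in the frame of tray_stop between 0.106 and 0.1205 m) and y of chock_toe in the frame of tray_stop between 0.1177 and 0.1362 m) or ((y of motor1 in the frame of tray_stop between 0.15 and 0.167 m or y of motor2 in the frame of tray_stop between 0.15 and 0.167 m or y of motor3 in the frame of tray_stop between 0.15 and 0.167 m or y of motor4 in the frame of tray_stop between 0.15 and 0.167 m) and y of chock_toe in the frame of tray_stop between 0.1617 and 0.1827 m)) and x of chock_toe in the frame of tray_stop between -0.03 and 0.03 m and angle between chock's own z axis and vertical below 0.12 rad and angle between the x axis of chock and the y axis of tray, either way round below 0.25 rad and linear speed of each of motor1, motor2, motor3, motor4, chock below 0.02 m/s and value of joint stop_press above 0.007 m and contact force between the fingers and chock below 0.5 N), for 0.2 s.
3. the mushroom stop has been twisted and is up again (value of joint stop_press below 0.0015 m), for 0.2 s.
At the end, for the whole second after the job is handed in: Key home (carriage within 4 mm of its end); every motor flat on the tray across it (0.2 rad, 35 mm of its middle), packed from the end stop (gaps about 2.5 mm each); chock upright, square within 0.25 rad, slope within 6 mm of the last motor; stop up (1.5 mm); all at rest (value of joint carriage above 0.051 m and horizontal distance between key_tip and hub_keyway below 0.006 m and x of motor1 in the frame of tray_stop between -0.035 and 0.035 m and z of motor1 in the frame of tray_stop between 0.017 and 0.027 m and angle between the x axis of each of motor1, motor2, motor3, motor4 and the x axis of tray, either way round below 0.2 rad and (y of motor1 in the frame of tray_stop between 0.018 and 0.0275 m or y of motor1 in the frame of tray_stop between 0.062 and 0.074 m or y of motor1 in the frame of tray_stop between 0.106 and 0.1205 m or y of motor1 in the frame of tray_stop between 0.15 and 0.167 m) and x of motor2 in the frame of tray_stop between -0.035 and 0.035 m and z of motor2 in the frame of tray_stop between 0.017 and 0.027 m and (y of motor2 in the frame of tray_stop between 0.018 and 0.0275 m or y of motor2 in the frame of tray_stop between 0.062 and 0.074 m or y of motor2 in the frame of tray_stop between 0.106 and 0.1205 m or y of motor2 in the frame of tray_stop between 0.15 and 0.167 m) and x of motor3 in the frame of tray_stop between -0.035 and 0.035 m and z of motor3 in the frame of tray_stop between 0.017 and 0.027 m and (y of motor3 in the frame of tray_stop between 0.018 and 0.0275 m or y of motor3 in the frame of tray_stop between 0.062 and 0.074 m or y of motor3 in the frame of tray_stop between 0.106 and 0.1205 m or y of motor3 in the frame of tray_stop between 0.15 and 0.167 m) and x of motor4 in the frame of tray_stop between -0.035 and 0.035 m and z of motor4 in the frame of tray_stop between 0.017 and 0.027 m and (y of motor4 in the frame of tray_stop between 0.018 and 0.0275 m or y of motor4 in the frame of tray_stop between 0.062 and 0.074 m or y of motor4 in the frame of tray_stop between 0.106 and 0.1205 m or y of motor4 in the frame of tray_stop between 0.15 and 0.167 m) and (y of motor1 in the frame of tray_stop between 0.018 and 0.0275 m or y of motor2 in the frame of tray_stop between 0.018 and 0.0275 m or y of motor3 in the frame of tray_stop between 0.018 and 0.0275 m or y of motor4 in the frame of tray_stop between 0.018 and 0.0275 m) and (y of motor1 in the frame of tray_stop between 0.062 and 0.074 m or y of motor2 in the frame of tray_stop between 0.062 and 0.074 m or y of motor3 in the frame of tray_stop between 0.062 and 0.074 m or y of motor4 in the frame of tray_stop between 0.062 and 0.074 m) and (not (y of motor1 in the frame of tray_stop between 0.15 and 0.167 m or y of motor2 in the frame of tray_stop between 0.15 and 0.167 m or y of motor3 in the frame of tray_stop between 0.15 and 0.167 m or y of motor4 in the frame of tray_stop between 0.15 and 0.167 m) or (y of motor1 in the frame of tray_stop between 0.106 and 0.1205 m or y of motor2 in the frame of tray_stop between 0.106 and 0.1205 m or y of motor3 in the frame of tray_stop between 0.106 and 0.1205 m or y of motor4 in the frame of tray_stop between 0.106 and 0.1205 m)) and (((y of motor1 in the frame of tray_stop between 0.062 and 0.074 m or y of motor2 in the frame of tray_stop between 0.062 and 0.074 m or y of motor3 in the frame of tray_stop between 0.062 and 0.074 m or y of motor4 in the frame of tray_stop between 0.062 and 0.074 m) and y of chock_toe in the frame of tray_stop between 0.0737 and 0.0897 m) or ((y of motor1 in the frame of tray_stop between 0.106 and 0.1205 m or y of motor2 in the frame of tray_stop between 0.106 and 0.1205 m or y of motor3 in the frame of tray_stop between 0.106 and 0.1205 m or y of motor4 in the frame of tray_stop between 0.106 and 0.1205 m) and y of chock_toe in the frame of tray_stop between 0.1177 and 0.1362 m) or ((y of motor1 in the frame of tray_stop between 0.15 and 0.167 m or y of motor2 in the frame of tray_stop between 0.15 and 0.167 m or y of motor3 in the frame of tray_stop between 0.15 and 0.167 m or y of motor4 in the frame of tray_stop between 0.15 and 0.167 m) and y of chock_toe in the frame of tray_stop between 0.1617 and 0.1827 m)) and x of chock_toe in the frame of tray_stop between -0.03 and 0.03 m and angle between chock's own z axis and vertical below 0.12 rad and angle between the x axis of chock and the y axis of tray, either way round below 0.25 rad and linear speed of each of motor1, motor2, motor3, motor4, chock below 0.02 m/s and value of joint stop_press below 0.0015 m); the robot touches nothing.
It fails at once if the hub or the carriage is handled while the stop is up (value of joint stop_press below 0.004 m and (contact force between the fingers and hub above 2 N or contact force between the fingers and carriage above 2 N)).
It fails at once if another thing on the bench is moved by more than 60 mm (distance of any of screwdriver, wrench, tape, mug, bottle, meter from where it was at the start of the episode above 0.06 m).
Of motor1, motor2, motor3, motor4 only 2 to 4 are there at a start; the rules pass over those that are not, and their reading is None.
At some moment in a run one of motor1, motor2, motor3, motor4, chock may be knocked a few centimetres aside while the robot is not near it.
Once in a run the grip may slacken for a moment while it holds something.
It also fails if it takes over 210 s, if anything falls off the work surface, if the arm or the gripper's body presses on something with over 40 N, if the wrist force passes 120 N, or if a joint passes its speed limit or range.

ROBOT

A 7-joint arm with a two-finger parallel gripper is mounted at the origin on the work surface. World frame = base frame: x ahead of the robot, y to its left, z up, the work surface at z = 0. Lengths are in mm, angles in rad, forces in N, time in s.
With the tool pointing down it reaches from about 400 to 875 mm from the base axis. Payload 4.4 kg.
Tool frame: the origin (TCP) lies midway between the tips of the shut fingers; the grasp point (between the pads) lies 19 mm behind it; z points along the fingers, y is the line along which they close (so a half turn about z gives the same grasp; the last joint's range is limited). The gripper opens to 85 mm and grips with 20 to 120 N. Pads are 22 mm wide; open, the fingers measure 114 mm over their backs; the gripper's body (76 mm by 85 mm) begins 54 mm behind the grasp point. The pads swing forward as they close: fully open they stand 13 mm farther back than shut.
Start: joints at [1.068, 0.628, 0.038, 1.517, -0.027, 0.996, -0.02], TCP at [275.006, -588.973, 231.313] pointing down, gripper open.
Joint ranges: [-3.06, 3.06], [-0.37, 2.12], [-1.25, 1.32], [0.18, 2.47], [-1.1, 4.24], [0.23, 1.98], [-2.94, 2.94]. Speed limits (rad/s): [2.57, 2.57, 3.14, 3.14, 3.14, 3.14, 3.14].

INTERFACE

Orientations are given as [roll, pitch, yaw] about the fixed x, y, z axes, in that order (R = Rz(yaw) Ry(pitch) Rx(roll)).
In Python, from cell import monitor, cams, ctrl gives the robot as it stands.
- The arm moves only by the tool drive_tool, never from a script. Its argument "motion" is a list of rows, each an object with "fingers": the opening, from 0 (shut) to 1 (fully open); "linear": the shift along the tool's x, y, z in m, a list of three; "twist": the turn about the tool's z in rad. In form: [{"fingers": fingers, "linear": [x, y, z], "twist": twist}, ...]. A call has 1 to 5 rows; each row shifts and turns the commanded pose from where the row before left it, along the tool's axes as they then stand; what a row does not reach is not made up. A row lasts 1/12 s, in which the tool goes at most 41.7 mm and 7.16 degrees, less where a joint would pass 70% of its speed; a pose out of reach is approached as far as the arm can. A call with a gripper value outside its range is refused whole. The fingers move at their own pace and stop on an object; the grip force is fixed at half the most. Time passes only in rows, so rows that do not move let the fingers close. It gives the time, the measured TCP pose, the force, the opening and the grip force at its end, in the units of the state.
- monitor.read_state(): the state, without advancing time (a new reading comes with each control period).
- cams.get_image(name): name is "scene" or "side" or "wrist"; returns a dict with "color" (420x560x3 uint8, blue, green, red), "K" (3x3 intrinsics, pixels), "R" (3x3) and "t" (3): a world point X has camera coordinates R X + t. Camera axes: x right, y down, z forward; pixel columns grow to the right and rows downward; lengths in mm; the calibration is good to about 2 mm. A picture is of the moment at which its call begins. There is no depth.
- ctrl.finish_job(): hands the job in; it is judged then, once.
The state is a dict: "clock": time; "qpos": joint angles; "qd": joint speeds; "tau": joint torques, N m; "eef_pos": TCP position; "tool_rot": TCP orientation; "force": force on the tool from outside, world axes, zero at the start; "torque": the same for the moment, N m; "width": finger opening in mm; "gripper_force": force on a finger pad.
Only numpy, scipy, OpenCV 4.12 (cv2) and the standard library are available. Lean on these libraries where they do the work, as an engineer would, in place of code of your own. Each camera call takes 0.05 s, during which the arm holds its last target. There are 200 camera calls.

## Working session

There is one attempt and no reset: what is moved stays moved. The work goes in short steps, Python scripts to look and compute and a tool call to move; the robot and the scene stay as the last step left them, time stands still between calls to the robot, and variables do not carry over. Pictures are saved under pics/ and viewed, at most 14 in all, crops included, and the job is handed in when it is done.

Besides the shell and the picture viewer there is one more tool, called after "Request:" as a command line: name --argument value ..., lists and objects as JSON in quotes. drive_tool: Moves the arm, as the interface text tells. Its arguments: {"type":"object","properties":{"motion":{"type":"array"}},"required":["motion"]}

```bash
ls; mkdir -p pics
cat > h.py <<'E'
import numpy as np, cv2
from cell import monitor, cams, ctrl
def shot(n,f=None):
    im=cams.get_image(n)
    if f: cv2.imwrite('pics/'+f,im['color'])
    return im
def ray(im,u,v):
    K,R,t=[np.array(im[k],float) for k in('K','R','t')]
    t=t.ravel(); d=R.T@np.linalg.inv(K)@np.array([u,v,1.]); return -R.T@t,d
def onz(im,u,v,z):
    c,d=ray(im,u,v); return c+d*(z-c[2])/d[2]
def proj(im,X):
    p=np.array(im['K'])@(np.array(im['R'])@np.array(X,float)+np.array(im['t']).ravel()); return p[:2]/p[2]
def tri(rs):
    A=np.zeros((3,3));b=np.zeros(3)
    for c,d in rs:
        d=d/np.linalg.norm(d);P=np.eye(3)-np.outer(d,d);A+=P;b+=P@c
    return np.linalg.solve(A,b)
E
python3 - <<'E'
from h import *
for n in('scene','side','wrist'):
    im=shot(n,n+'0.png'); print(n,im['K'],im['R'],im['t'])
print(monitor.read_state())
a=cv2.imread('pics/scene0.png')
E
```

```text
pics
scene [[473.86352479   0.         270.50433572]
 [  0.         473.86352479 202.05669627]
 [  0.           0.           1.        ]] [[-0.16193051  0.98680146  0.00117562]
 [ 0.75523087  0.12469724 -0.6434881 ]
 [-0.63514159 -0.10331249 -0.76545521]] [ 140.58966278 -349.71130942 1823.28730412]
side [[379.80721886   0.         279.92916143]
 [  0.         379.80721886 206.14537111]
 [  0.           0.           1.        ]] [[-0.90982047 -0.41472308  0.01521427]
 [-0.28541578  0.59869035 -0.74840344]
 [ 0.30127154 -0.68525516 -0.66306925]] [ 476.32487053  265.80739242 1202.00412146]
wrist [[341.78154641   0.         279.74043534]
 [  0.         341.78154641 208.40514421]
 [  0.           0.           1.        ]] [[ 0.42348884 -0.90589671 -0.00289003]
 [-0.87068637 -0.4079054   0.27480617]
 [-0.25012486 -0.11386104 -0.9614953 ]] [-649.59794181  -36.76290354  379.66651676]
{'clock': 0.15, 'qpos': array([ 1.06819436,  0.62909537,  0.03844863,  1.51812202, -0.02700798,
        0.99633172, -0.01993838]), 'qd': array([-0.0011208 , -0.00270423,  0.00068426, -0.00384453,  0.00153518,
       -0.00044811, -0.00149083]), 'tau': array([ 1.58671523e-03, -5.63801050e+01,  1.22747831e+00, -1.93649822e+01,
        1.10370020e-02,  7.39093171e-03,  4.88148316e-05]), 'eef_pos': array([ 274.81028883, -588.52701506,  230.63038277]), 'tool_rot': array([-3.14015374e+00, -2.05705312e-06,  4.36859420e-01]), 'force': array([ 0.51040974, -0.09266863,  0.01547781]), 'torque': array([-0.01810715, -0.02465853, -0.03858837]), 'gripper_force': 0.0, 'width': 85.48677646392512}
```

View images.

View pics/scene0.png

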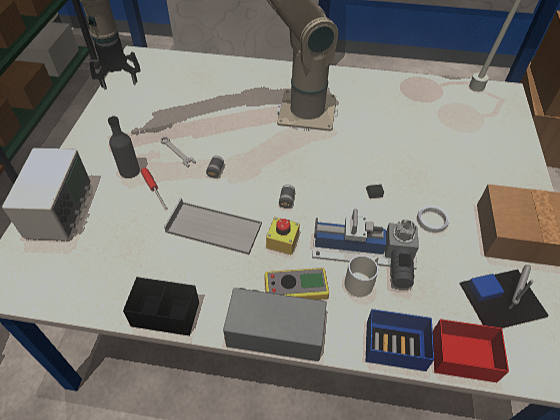

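View pics/side0.png

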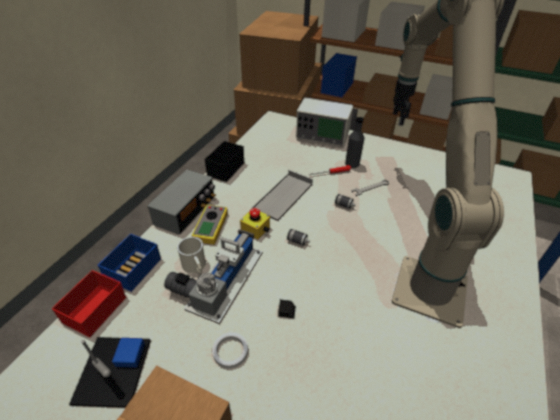

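Run:
```python
from h import *
a=cv2.imread('pics/scene0.png'); b=cv2.imread('pics/side0.png')
c=cv2.resize(a[145:305,140:460],(800,400),interpolation=cv2.INTER_CUBIC)
cv2.imwrite('pics/c1.png',c)
d=cv2.resize(b[160:350,160:400],(758,600),interpolation=cv2.INTER_CUBIC)
cv2.imwrite('pics/c2.png',d)
S=cams.get_image('scene');D=cams.get_image('side')
for n,p,q in [('m1',(216,166),(344,201)),('m2',(288,195),(298,237)),('chock',(375,190),(287,309)),('stop',(284,224),(255,214)),('hub',(404,227),(207,286))]:
    print(n,tri([ray(S,*p),ray(D,*q)]).round(0))
```

```text
m1 [ 371. -267.   28.]
m2 [459. -10.  28.]
chock [380. 265.  15.]
stop [620.  -0.  83.]
hub [592. 340. 103.]
```

View pics/c1.png

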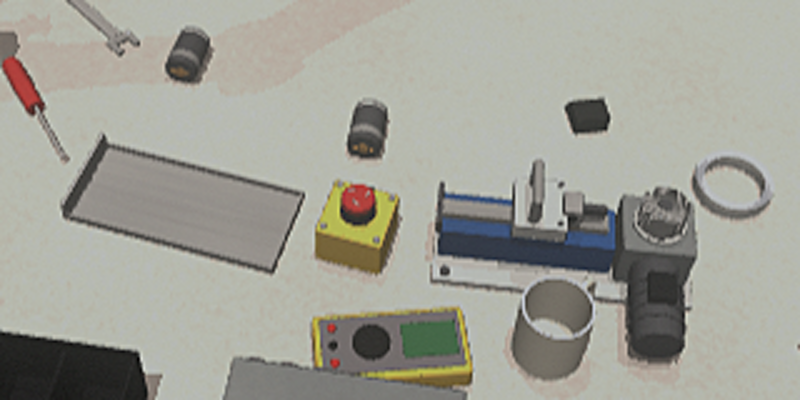

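View pics/c2.png

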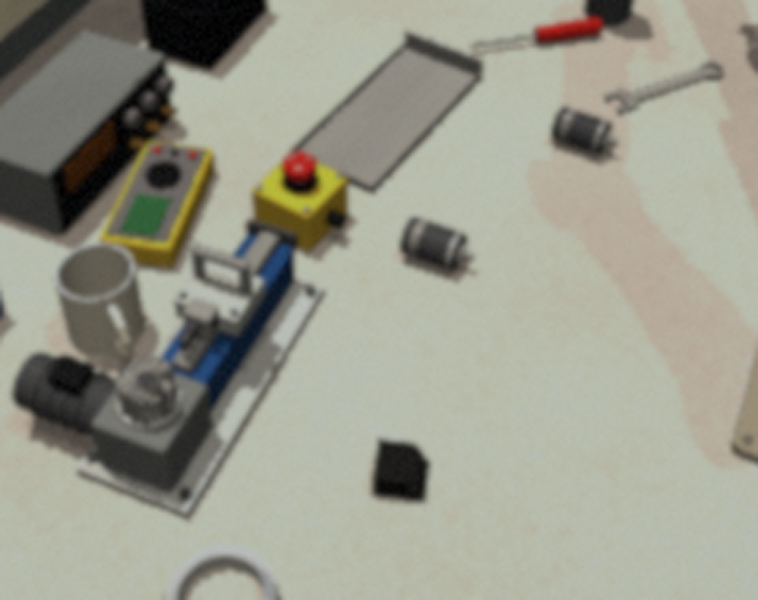

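```bash
cat >> h.py <<'E'
def st():
    s=monitor.read_state(); print('t%.1f'%s['clock'],'tcp',s['eef_pos'].round(1),'rot',s['tool_rot'].round(3),'w%.1f'%s['width'],'gf%.1f'%s['gripper_force'],'F',s['force'].round(1),'q7 %.2f'%s['qpos'][6]); return s
def goto(x,y,z=None,yaw=None):
    "tool-frame shift (m) to a world point, in the axes before any twist; twist apart"
    s=st();p=s['eef_pos'];a=s['tool_rot'][2]; c,n=np.cos(a),np.sin(a);dx,dy=x-p[0],y-p[1]
    print('shift',np.round([(c*dx+n*dy)/1e3,(n*dx-c*dy)/1e3,0 if z is None else (p[2]-z)/1e3],4),'twist',None if yaw is None else round(a-yaw,3))
E
python3 - <<'E'
from h import *
s=st();w=cams.get_image('wrist');c,_=ray(w,0,0)
from scipy.spatial.transform import Rotation as Ro
T=Ro.from_euler('xyz',s['tool_rot']).as_matrix()
print('cam in tool',T.T@(c-s['eef_pos']),'dir',T.T@w['R'][2], 'R', (w['R']@T).round(3))
S=cams.get_image('scene')
f=lambda u,v,z:onz(S,140+u/2.5,145+v/2.5,z).round(0)
print('tray',f(103,137,33),f(65,215,33),f(303,193,12),f(272,270,12))
print('stand base',f(431,280,12),'hub',f(662,212,118),'gear motor',f(655,345,40))
print('handle ends',f(540,165,134),f(537,215,134))
print('motors',f(200,34,22),f(180,70,22),f(370,105,22),f(365,145,22))
goto(620,-100,250,0)
E
```

```text
t0.2 tcp [ 274.9 -588.7  230.9] rot [-3.141 -0.     0.437] w85.1 gf0.0 F [ 0.3 -0.2 -0. ] q7 -0.02
cam in tool [  69.2632359     0.95542923 -142.79447212] dir [-0.27482393 -0.00102558  0.96149402] R [[ 0.     1.     0.001]
 [-0.961  0.001 -0.275]
 [-0.275 -0.001  0.961]]
tray [ 538. -339.   33.] [ 663. -349.   33.] [568. -78.  12.] [686. -94.  12.]
stand base [670.  91.  12.] hub [610. 334. 118.] gear motor [733. 341.  40.]
handle ends [578. 196. 134.] [649. 196. 134.]
motors [ 328. -264.   22.] [ 399. -275.   22.] [420. -16.  22.] [488. -13.  22.]
t0.3 tcp [ 274.9 -588.8  231.1] rot [-3.141 -0.     0.437] w85.2 gf0.0 F [-0.   0.1 -0.2] q7 -0.02
shift [ 0.5195 -0.297  -0.0189] twist 0.437
```

Request:
drive_tool --motion '[{"fingers":0,"linear":[0,0,-0.015],"twist":0.109},{"fingers":0,"linear":[0,0,-0.015],"twist":0.109},{"fingers":0,"linear":[0,0,-0.015],"twist":0.109},{"fingers":0,"linear":[0,0,-0.015],"twist":0.11}]'

```text
clock: 0.68
eef_pos: [275.0, -588.8, 291.9]
tool_rot: [-3.141, -0.0, -0.006]
force: [-0.4, -0.1, 0.4]
width: 38.9
gripper_force: 0.0
```

Request:
drive_tool --motion '[{"fingers":0,"linear":[0.024,-0.029,0],"twist":0},{"fingers":0,"linear":[0.024,-0.029,0],"twist":0},{"fingers":0,"linear":[0.024,-0.029,0],"twist":0},{"fingers":0,"linear":[0.024,-0.029,0],"twist":0},{"fingers":0,"linear":[0.024,-0.029,0],"twist":0}]'

```text
clock: 1.1
eef_pos: [395.9, -442.5, 291.5]
tool_rot: [3.142, -0.0, -0.0]
force: [0.4, -0.7, -0.6]
width: -0.1
gripper_force: 0.0
```

Request:
drive_tool --motion '[{"fingers":0,"linear":[0.024,-0.029,0],"twist":0},{"fingers":0,"linear":[0.024,-0.029,0],"twist":0},{"fingers":0,"linear":[0.024,-0.029,0],"twist":0},{"fingers":0,"linear":[0.024,-0.029,0],"twist":0},{"fingers":0,"linear":[0.024,-0.029,0],"twist":0}]'

```text
clock: 1.52
eef_pos: [516.0, -297.4, 291.5]
tool_rot: [3.141, -0.0, -0.0]
force: [0.2, -0.1, -0.5]
width: -0.4
gripper_force: 0.0
```

Request:
drive_tool --motion '[{"fingers":0,"linear":[0.024,-0.029,0],"twist":0},{"fingers":0,"linear":[0.024,-0.029,0],"twist":0},{"fingers":0,"linear":[0.024,-0.029,0],"twist":0},{"fingers":0,"linear":[0.024,-0.029,0],"twist":0},{"fingers":0,"linear":[0.024,-0.029,0],"twist":0}]'

```text
clock: 1.93
eef_pos: [636.0, -152.4, 291.5]
tool_rot: [3.142, -0.0, -0.0]
force: [1.1, 0.3, 0.5]
width: 0.4
gripper_force: 0.0
```

Run:
```python
from h import *
st(); im=shot('wrist','w1.png'); np.savez('w1.npz',**im)
cv2.imwrite('pics/w1b.png',cv2.resize(im['color'],(800,600)))
```

```text
t1.9 tcp [ 636.  -152.4  291.5] rot [ 3.142 -0.    -0.   ] w0.4 gf0.0 F [1.1 0.3 0.5] q7 -1.32
```

View pics/w1b.png

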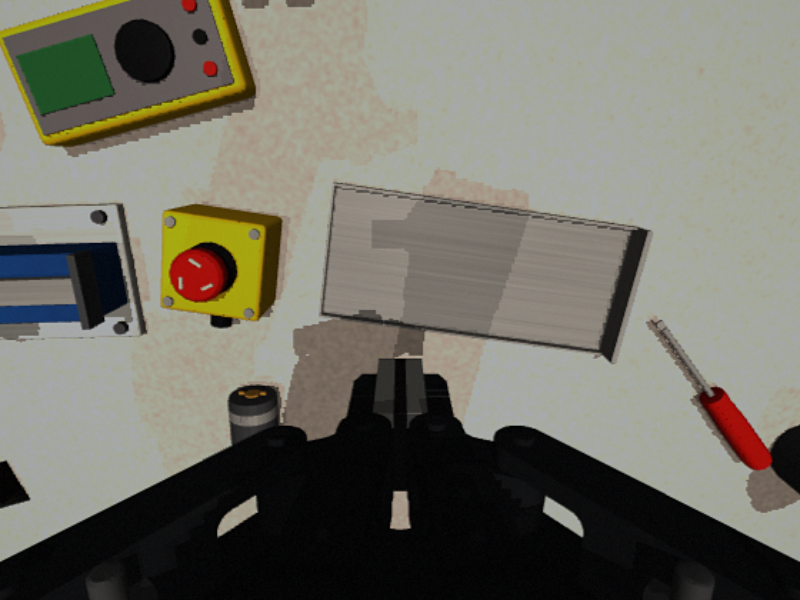

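Run:
```python
from h import *
w=dict(np.load('w1.npz')); k=1/1.42857
f=lambda u,v,z:onz(w,u*k,v*k,z).round(1)
print('floor stop line',f(630,228,3),f(601,350,3)); print('far end top',f(336,184,12),f(322,316,12)); print('long edges at stop', f(646,231,12),f(612,358,12))
hsv=cv2.cvtColor(w['color'],cv2.COLOR_BGR2HSV)
def red(img,box):
    h=cv2.cvtColor(img,cv2.COLOR_BGR2HSV); m=(((h[...,0]<8)|(h[...,0]>172))&(h[...,1]>130)&(h[...,2]>60)).astype(np.uint8)
    z=np.zeros_like(m);x0,y0,x1,y1=box;z[y0:y1,x0:x1]=m[y0:y1,x0:x1]
    c=max(cv2.findContours(z,0,2)[0],key=cv2.contourArea);return cv2.boundingRect(c),cv2.fitEllipse(cv2.convexHull(c))
b=red(w['color'],(100,150,180,230));print(b)
S=cams.get_image('scene');D=cams.get_image('side')
bs=red(S['color'],(265,205,305,245));bd=red(D['color'],(240,200,270,230));print(bs,bd)
print('cap tri',tri([ray(w,*b[1][0]),ray(S,*bs[1][0]),ray(D,*bd[1][0])]), 'wrist@84',onz(w,*b[1][0],84), '@92',onz(w,*b[1][0],92))
print('box corners bolts@60',f(170,222,60),f(255,234,60),f(168,301,60),f(249,313,60))
print('stand base corner@12', f(120,205,12),f(144,334,12))
```

```text
floor stop line [ 646.4 -356.3    3. ] [ 530.9 -343.8    3. ]
far end top [684.6 -99.4  12. ] [567.6 -82.5  12. ]
long edges at stop [ 645.1 -366.2   12. ] [ 526.6 -351.    12. ]
((119, 174, 38, 37), ((138.04649353027344, 191.9149169921875), (36.86056137084961, 38.46559143066406), 113.88179779052734))
((277, 219, 13, 11), ((282.8262939453125, 224.08892822265625), (11.066802024841309, 13.271004676818848), 86.1879653930664)) ((250, 208, 10, 10), ((254.4732208251953, 212.40243530273438), (8.853536605834961, 9.908509254455566), 47.804229736328125))
cap tri [623.48773875  -4.03843378  86.16456734] wrist@84 [623.44519239  -4.07263628  84.        ] @92 [625.32457976  -7.48471032  92.        ]
box corners bolts@60 [658.7  22.3  60. ] [649.5 -41.9  60. ] [595.8  32.   60. ] [585.8 -31.9  60. ]
stand base corner@12 [667.1  85.7  12. ] [550.  82.  12.]
```

Request:
drive_tool --motion '[{"fingers":0,"linear":[-0.0026,-0.0295,0.03],"twist":0},{"fingers":0,"linear":[-0.0026,-0.0295,0.03],"twist":0},{"fingers":0,"linear":[-0.0026,-0.0295,0.03],"twist":0},{"fingers":0,"linear":[-0.0026,-0.0295,0.03],"twist":0},{"fingers":0,"linear":[-0.0026,-0.0295,0.03],"twist":0}]'

```text
clock: 2.5
eef_pos: [621.7, -8.8, 142.3]
tool_rot: [3.141, -0.001, -0.002]
force: [1.0, 0.5, 0.4]
width: 0.2
gripper_force: 0.0
```

Request:
drive_tool --motion '[{"fingers":0,"linear":[0,0,0.03],"twist":0},{"fingers":0,"linear":[0,0,0.015],"twist":0},{"fingers":0,"linear":[0,0,0.005],"twist":0},{"fingers":0,"linear":[0,0,0.004],"twist":0},{"fingers":0,"linear":[0,0,0.004],"twist":0}]'

```text
clock: 2.92
eef_pos: [621.7, -9.3, 86.1]
tool_rot: [3.141, 0.001, -0.002]
force: [-2.6, -0.1, 3.9]
width: -0.0
gripper_force: 2.1
```

Request:
drive_tool --motion '[{"fingers":0,"linear":[0,0,0.003],"twist":0},{"fingers":0,"linear":[0,0,0],"twist":0}]'

```text
clock: 3.08
eef_pos: [622.3, -9.4, 83.1]
tool_rot: [3.141, -0.001, -0.002]
force: [-3.6, 1.0, 5.6]
width: 0.2
gripper_force: 2.4
```

Request:
drive_tool --motion '[{"fingers":0,"linear":[0,0,0.0015],"twist":0},{"fingers":0,"linear":[0,0,0.001],"twist":0},{"fingers":0,"linear":[0,0,0],"twist":0}]'

```text
clock: 3.33
eef_pos: [622.5, -9.4, 81.1]
tool_rot: [3.141, -0.001, -0.001]
force: [-3.8, -0.1, 6.7]
width: 0.0
gripper_force: 3.1
```

Request:
drive_tool --motion '[{"fingers":0,"linear":[0,0,-0.02],"twist":0},{"fingers":0,"linear":[0,0,-0.04],"twist":0},{"fingers":0,"linear":[0,0,-0.04],"twist":0},{"fingers":0,"linear":[0,-0.02,-0.035],"twist":0},{"fingers":0,"linear":[0,-0.03,-0.025],"twist":0}]'

```text
clock: 3.75
eef_pos: [625.0, 36.6, 244.6]
tool_rot: [3.139, -0.008, -0.008]
force: [1.2, -0.3, 0.1]
width: -0.4
gripper_force: 0.0
```

Request:
drive_tool --motion '[{"fingers":0,"linear":[0,-0.036,-0.01],"twist":0},{"fingers":0,"linear":[0,-0.036,-0.01],"twist":0},{"fingers":0,"linear":[0,-0.036,-0.01],"twist":0},{"fingers":0,"linear":[0,-0.036,0],"twist":0},{"fingers":0,"linear":[0,-0.036,0],"twist":0}]'

```text
clock: 4.17
eef_pos: [623.8, 223.0, 271.9]
tool_rot: [-3.14, -0.005, -0.001]
force: [0.0, 0.8, -0.1]
width: 0.1
gripper_force: 0.0
```

Run:
```python
from h import *
st(); im=shot('wrist'); np.savez('w2.npz',**im)
cv2.imwrite('pics/w2b.png',cv2.resize(im['color'],(800,600)))
```

```text
t4.2 tcp [623.8 223.  271.9] rot [-3.14e+00 -5.00e-03 -1.00e-03] w0.1 gf0.0 F [ 0.   0.8 -0.1] q7 -1.89
```

View pics/w2b.png

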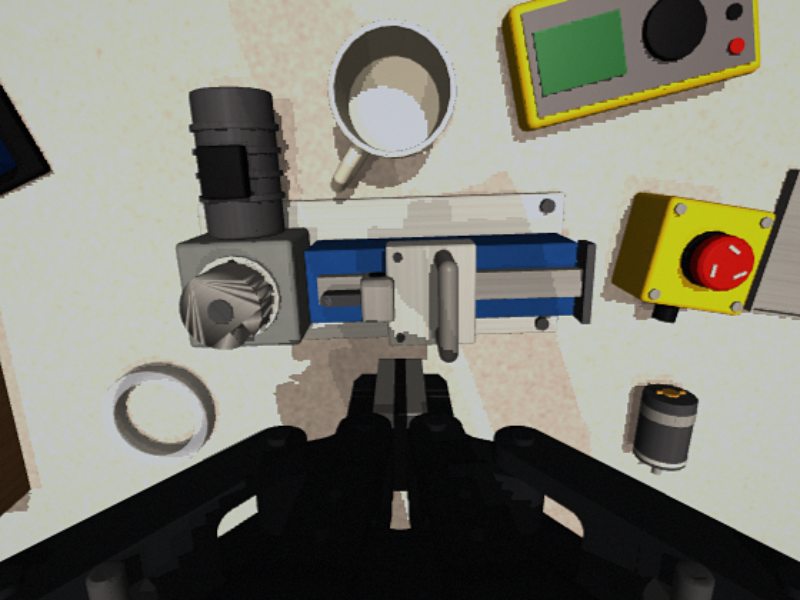

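Run:
```python
from h import *
w=dict(np.load('w2.npz')); k=1/1.42857
f=lambda u,v,z:onz(w,u*k,v*k,z).round(1)
print('hubtop',f(220,311,118)); print('handle ends',f(443,253,134),f(449,356,134)); print('key tip',f(322,297,95)); print('base corners',f(563,193,12),f(555,331,12),f(199,202,12))
print('bolts',f(547,206,12),f(541,323,12));print('rail',f(476,271,64),f(582,271,64))
for z in (84,92): print('cap proj',z,proj(w,(623.2,-4.7,z))/k)
print('motor2',f(670,388,40),f(666,462,40))
a=w['color'][165:250,120:240]; cv2.imwrite('pics/hub.png',cv2.resize(a,None,fx=5,fy=5,interpolation=cv2.INTER_CUBIC))
```

```text
hubtop [600.7 337.  118. ]
handle ends [641.  197.1 134. ] [576.5 191.9 134. ]
key tip [603.5 275.4  95. ]
base corners [667.6  90.7  12. ] [549.5  87.1  12. ] [660.6 385.9  12. ]
bolts [657.2 102.8  12. ] [556.8  99.9  12. ]
rail [614.7 166.5  64. ] [614.7  88.6  64. ]
cap proj 84 [728.92501717 265.14982803]
cap proj 92 [736.60006953 267.59410599]
motor2 [508.7  -4.4  40. ] [437.4 -11.5  40. ]
```

View pics/hub.png

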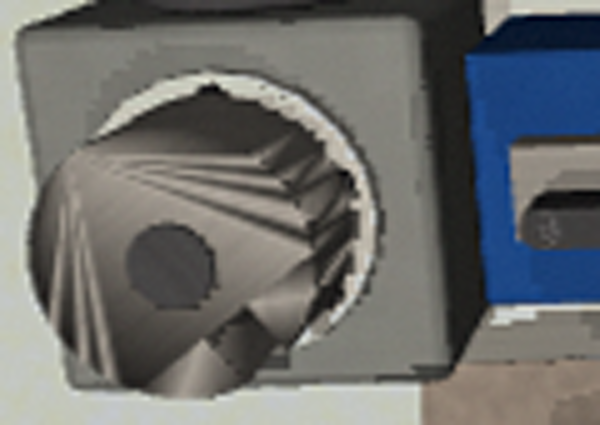

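Request:
drive_tool --motion '[{"fingers":0,"linear":[-0.021,-0.0285,0.01],"twist":0},{"fingers":0,"linear":[-0.021,-0.0285,0.01],"twist":0},{"fingers":0,"linear":[-0.021,-0.0285,0.01],"twist":0},{"fingers":1,"linear":[-0.021,-0.0285,0.01],"twist":0},{"fingers":1,"linear":[0,0,0],"twist":0}]'

```text
clock: 4.63
eef_pos: [531.9, 344.1, 228.2]
tool_rot: [-3.136, 0.005, 0.01]
force: [-1.6, 0.9, 0.3]
width: 23.7
gripper_force: 0.0
```

Run:
```python
from h import *
st(); im=shot('wrist'); np.savez('w3.npz',**im)
p=proj(im,(600,337,118)).astype(int); print(p)
x0,y0=max(p[0]-70,0),max(p[1]-60,0); print(x0,y0)
cv2.imwrite('pics/hub3.png',cv2.resize(im['color'][y0:y0+120,x0:x0+140],None,fx=5,fy=5,interpolation=cv2.INTER_CUBIC))
```

```text
t4.6 tcp [531.9 344.1 228.2] rot [-3.136  0.005  0.01 ] w23.7 gf0.0 F [-1.6  0.9  0.3] q7 -2.11
[290 112]
220 52
```

View pics/hub3.png

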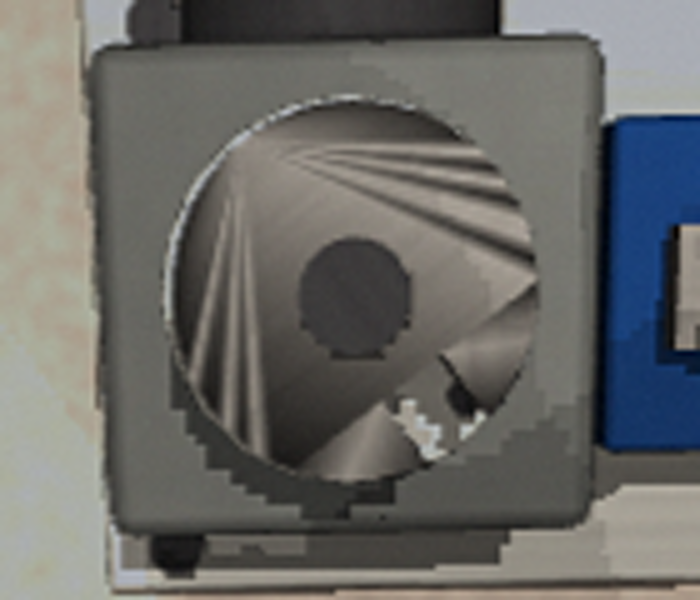

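Run:
```python
from h import *
w=dict(np.load('w3.npz'))
f=lambda u,v,z=118:onz(w,220+u/5,52+v/5,z)
c=f(355,291);print('hub',c, 'hub circle mid',f(352,289), 'gearbox@82',f(98,45,82),f(603,40,82),f(120,530,82),f(598,522,82))
for p in ((385,405),(440,357),(412,381)):
    d=f(*p)-c; print(np.hypot(*d[:2]).round(1),np.degrees(np.arctan2(d[1],d[0])))
goto(c[0],c[1],150,0.6)
```

```text
hub [601.36477283 336.56454721 118.        ] hub circle mid [601.63298913 336.99592521 118.        ] gearbox@82 [637.7377826  376.56452867  82.        ] [639.2629992  297.73330562  82.        ] [562.0201139  374.51460889  82.        ] [564.31548852 294.0129992   82.        ]
16.5 -163.5711995612843
15.3 -125.92094742586758
15.0 -145.6260397478572
t4.7 tcp [535.2 340.4 229.1] rot [-3.139e+00  2.000e-03  7.000e-03] w30.9 gf0.0 F [-0.2  0.3 -0.2] q7 -2.10
shift [0.0662 0.0044 0.0791] twist -0.593
```

Request:
drive_tool --motion '[{"fingers":1,"linear":[0,0,0],"twist":-0.119},{"fingers":1,"linear":[0,0,0],"twist":-0.119},{"fingers":1,"linear":[0,0,0],"twist":-0.119},{"fingers":1,"linear":[0,0,0],"twist":-0.118},{"fingers":1,"linear":[0,0,0],"twist":-0.118}]'

```text
clock: 5.1
eef_pos: [540.4, 334.3, 230.6]
tool_rot: [3.14, -0.003, 0.596]
force: [0.1, -0.0, -1.0]
width: 85.9
gripper_force: 0.0
```

Request:
drive_tool --motion '[{"fingers":1,"linear":[0.025,0.02,0.025],"twist":0},{"fingers":1,"linear":[0.027,0.021,0.025],"twist":0},{"fingers":1,"linear":[0,0,0.025],"twist":0},{"fingers":1,"linear":[0,0,0],"twist":0},{"fingers":1,"linear":[0,0,0],"twist":0}]'

```text
clock: 5.52
eef_pos: [604.0, 329.1, 154.2]
tool_rot: [3.141, 0.002, 0.591]
force: [0.2, -0.2, 1.0]
width: 85.4
gripper_force: 0.0
```

```bash
python3 -c "
from h import *
goto(601.4,336.7,95,0.6)"
```

```text
t5.5 tcp [604.  329.1 154.2] rot [3.141e+00 2.000e-03 5.910e-01] w85.4 gf0.0 F [ 0.2 -0.2  1. ] q7 -1.55
shift [ 0.0021 -0.0078  0.0592] twist -0.009
```

Request:
drive_tool --motion '[{"fingers":1,"linear":[0.002,-0.008,0.01],"twist":0},{"fingers":1,"linear":[0,0,0.02],"twist":0},{"fingers":1,"linear":[0,0,0.02],"twist":0},{"fingers":1,"linear":[0,0,0.009],"twist":0},{"fingers":1,"linear":[0,0,0],"twist":0}]'

```text
clock: 5.93
eef_pos: [599.5, 339.1, 95.0]
tool_rot: [-3.141, 0.002, 0.594]
force: [0.2, -0.1, -0.9]
width: 84.9
gripper_force: 0.0
```

Request:
drive_tool --motion '[{"fingers":0.5,"linear":[0,0,0],"twist":0},{"fingers":0.5,"linear":[0,0,0],"twist":0},{"fingers":0.5,"linear":[0,0,0],"twist":0},{"fingers":0.5,"linear":[0,0,0],"twist":0},{"fingers":0.5,"linear":[0,0,0],"twist":0}]'

```text
clock: 6.35
eef_pos: [602.5, 338.7, 98.3]
tool_rot: [3.141, -0.003, 0.593]
force: [0.1, -1.9, 6.3]
width: 50.0
gripper_force: 62.5
```

Request:
drive_tool --motion '[{"fingers":0.5,"linear":[0,0,-0.003],"twist":-0.11},{"fingers":0.5,"linear":[0,0,0],"twist":-0.11},{"fingers":0.5,"linear":[0,0,0],"twist":-0.11},{"fingers":0.5,"linear":[0,0,0],"twist":-0.11},{"fingers":0.5,"linear":[0,0,0],"twist":-0.11}]'

```text
clock: 6.77
eef_pos: [601.8, 339.2, 98.5]
tool_rot: [3.141, -0.002, 1.148]
force: [1.9, 2.0, -9.5]
width: 50.0
gripper_force: 68.9
```

Request:
drive_tool --motion '[{"fingers":0.5,"linear":[0,0,0],"twist":-0.11},{"fingers":0.5,"linear":[0,0,0],"twist":-0.11},{"fingers":0.5,"linear":[0,0,0],"twist":-0.11},{"fingers":0.5,"linear":[0,0,0],"twist":-0.11},{"fingers":0.5,"linear":[0,0,0],"twist":0}]'

```text
clock: 7.18
eef_pos: [601.2, 339.3, 98.5]
tool_rot: [3.141, -0.002, 1.586]
force: [1.2, 2.7, -9.6]
width: 49.4
gripper_force: 69.0
```

Request:
drive_tool --motion '[{"fingers":0.5,"linear":[0,0,0],"twist":0},{"fingers":0.5,"linear":[0,0,0],"twist":0},{"fingers":0.5,"linear":[0,0,0],"twist":0}]'

```text
clock: 7.43
eef_pos: [601.2, 339.3, 98.6]
tool_rot: [3.141, -0.001, 1.581]
force: [2.3, 5.4, -13.4]
width: 49.8
gripper_force: 68.6
```

Request:
drive_tool --motion '[{"fingers":1,"linear":[0,0,0],"twist":0},{"fingers":1,"linear":[0,0,0],"twist":0},{"fingers":1,"linear":[0,0,0],"twist":0},{"fingers":1,"linear":[0,0,-0.03],"twist":0},{"fingers":1,"linear":[0,0,-0.04],"twist":0}]'

```text
clock: 7.85
eef_pos: [598.9, 336.4, 166.9]
tool_rot: [-3.135, 0.005, 1.582]
force: [0.2, -0.1, 0.0]
width: 85.6
gripper_force: 0.0
```

Request:
drive_tool --motion '[{"fingers":1,"linear":[0,0,-0.03],"twist":0.12},{"fingers":1,"linear":[0,0,-0.03],"twist":0.12},{"fingers":1,"linear":[0,0,0],"twist":0.12},{"fingers":1,"linear":[0,0,0],"twist":0.12},{"fingers":1,"linear":[0,0,0],"twist":0.12}]'

```text
clock: 8.27
eef_pos: [601.5, 338.4, 231.4]
tool_rot: [3.14, -0.002, 0.976]
force: [-0.6, 0.7, -1.1]
width: 85.8
gripper_force: 0.0
```

Request:
drive_tool --motion '[{"fingers":1,"linear":[0,0,0],"twist":0.12},{"fingers":1,"linear":[0,0,0],"twist":0.12},{"fingers":1,"linear":[0,0,0],"twist":0.12},{"fingers":1,"linear":[0,0,0],"twist":0.12},{"fingers":1,"linear":[0,0,0],"twist":0.12}]'

```text
clock: 8.68
eef_pos: [601.1, 338.4, 230.3]
tool_rot: [-3.142, -0.001, 0.376]
force: [0.1, -0.6, 0.0]
width: 85.3
gripper_force: 0.0
```

Request:
drive_tool --motion '[{"fingers":1,"linear":[0,0,0],"twist":0.12},{"fingers":1,"linear":[0,0,0],"twist":0.12},{"fingers":1,"linear":[0,0,0],"twist":0.115},{"fingers":0.6,"linear":[-0.03,0.022,0],"twist":0},{"fingers":0.6,"linear":[-0.03,0.022,0],"twist":0}]'

```text
clock: 9.1
eef_pos: [542.0, 293.3, 229.1]
tool_rot: [-3.141, -0.001, 0.028]
force: [0.8, -0.1, -0.0]
width: 64.3
gripper_force: 0.0
```

Run:
```python
from h import *
st(); im=shot('wrist'); np.savez('w4.npz',**im)
p=proj(im,(600,290,118)).astype(int); print(p)
x0,y0=max(p[0]-80,0),max(p[1]-60,0); print(x0,y0)
cv2.imwrite('pics/hub4.png',cv2.resize(im['color'][y0:y0+120,x0:x0+160],None,fx=5,fy=5,interpolation=cv2.INTER_CUBIC))
```

```text
t9.1 tcp [542.  293.3 229.1] rot [-3.141e+00 -1.000e-03  2.800e-02] w64.3 gf0.0 F [ 0.8 -0.1 -0. ] q7 -2.05
[285 127]
205 67
```

View pics/hub4.png

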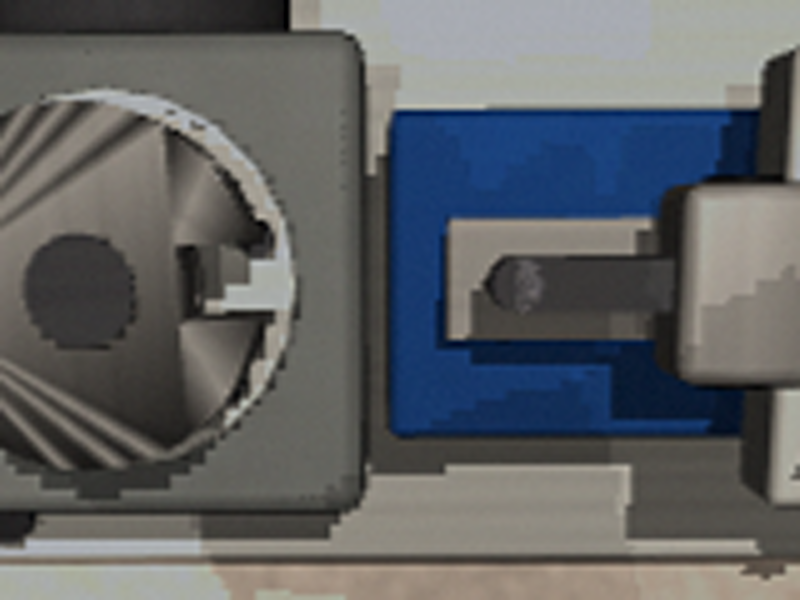

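Run:
```python
from h import *
w=dict(np.load('w4.npz'))
f=lambda u,v,z=118:onz(w,205+u/5,67+v/5,z)
c=f(80,291);print('hub',c)
for p in ((175,243),(180,318)):
    d=f(*p)-c; print(np.hypot(*d[:2]).round(1),np.degrees(np.arctan2(d[1],d[0])))
a,b=f(165,125),f(182,400);print('flat angle',np.degrees(np.arctan2(*(b-a)[:2][::-1])))
k0,k1=f(487,284,102),f(670,285,102);print('key',k0,k1)
H=[f(900,0,134)]
goto(608,197,150,0.025)
```

```text
hub [600.50843523 336.64855175 118.        ]
15.5 -62.72804469963564
14.8 -103.25366474786938
flat angle -176.55602657581608
key [602.63052672 276.86870657 102.        ] [603.27967009 248.79670755 102.        ]
t9.2 tcp [531.6 284.5 227.3] rot [3.133 0.014 0.025] w56.7 gf0.0 F [-7.  -5.8 -3.8] q7 -2.05
shift [0.0741 0.0894 0.0773] twist 0.0
```

Request:
drive_tool --motion '[{"fingers":0.35,"linear":[0.02,0.033,0],"twist":0},{"fingers":0.35,"linear":[0.02,0.033,0.02],"twist":0},{"fingers":0.35,"linear":[0.02,0.033,0.02],"twist":0},{"fingers":0.35,"linear":[0,0,0],"twist":0},{"fingers":0.35,"linear":[0,0,0],"twist":0}]'

```text
clock: 9.57
eef_pos: [604.1, 194.2, 190.4]
tool_rot: [3.139, 0.001, 0.021]
force: [-0.3, 0.5, -0.5]
width: 29.7
gripper_force: 0.0
```

Run:
```python
from h import *
goto(604.5,194,118,0.025)
im=shot('wrist'); cv2.imwrite('pics/w5.png',im['color'])
```

```text
t9.6 tcp [604.1 194.2 190.4] rot [3.139e+00 1.000e-03 2.100e-02] w29.7 gf0.0 F [-0.3  0.5 -0.5] q7 -1.87
shift [0.0004 0.0002 0.0724] twist -0.004
```

Request:
drive_tool --motion '[{"fingers":0.35,"linear":[0,0,0.024],"twist":0},{"fingers":0.35,"linear":[0,0,0.024],"twist":0},{"fingers":0.35,"linear":[0,0,0.016],"twist":0},{"fingers":0.35,"linear":[0,0,0.008],"twist":0},{"fingers":0.35,"linear":[0,0,0],"twist":0}]'

```text
clock: 10.03
eef_pos: [601.8, 199.8, 117.7]
tool_rot: [-3.141, 0.003, 0.03]
force: [0.1, -0.4, -0.1]
width: 29.7
gripper_force: 0.0
```

Request:
drive_tool --motion '[{"fingers":0,"linear":[0,0,0],"twist":0},{"fingers":0,"linear":[0,0,0],"twist":0},{"fingers":0,"linear":[0,0,0],"twist":0},{"fingers":0,"linear":[0,0,0],"twist":0}]'

```text
clock: 10.37
eef_pos: [603.4, 198.5, 119.9]
tool_rot: [-3.141, -0.001, 0.028]
force: [-3.1, -1.2, 4.1]
width: 9.7
gripper_force: 58.9
```

Request:
drive_tool --motion '[{"fingers":0,"linear":[0,-0.007,0],"twist":0},{"fingers":0,"linear":[0,-0.007,0],"twist":0},{"fingers":0,"linear":[0,-0.007,0],"twist":0},{"fingers":0,"linear":[0,-0.007,0],"twist":0},{"fingers":0,"linear":[0,-0.004,0],"twist":0}]'

```text
clock: 10.78
eef_pos: [602.4, 231.2, 119.8]
tool_rot: [-3.141, -0.001, 0.028]
force: [-2.5, -2.1, 5.1]
width: 10.1
gripper_force: 59.1
```

Request:
drive_tool --motion '[{"fingers":0,"linear":[0,-0.003,0],"twist":0},{"fingers":0,"linear":[0,-0.003,0],"twist":0},{"fingers":0,"linear":[0,-0.002,0],"twist":0},{"fingers":0,"linear":[0,-0.001,0],"twist":0},{"fingers":0,"linear":[0,0,0],"twist":0}]'

```text
clock: 11.2
eef_pos: [602.2, 237.8, 119.8]
tool_rot: [3.139, 0.0, 0.027]
force: [-3.1, -4.9, 7.2]
width: 9.4
gripper_force: 59.4
```

Request:
drive_tool --motion '[{"fingers":0,"linear":[0,-0.003,0],"twist":0},{"fingers":0,"linear":[0,-0.002,0],"twist":0},{"fingers":0,"linear":[0,0,0],"twist":0}]'

```text
clock: 11.45
eef_pos: [602.2, 237.8, 119.8]
tool_rot: [3.133, 0.002, 0.025]
force: [-3.4, -11.1, 10.2]
width: 9.8
gripper_force: 59.7
```

Request:
drive_tool --motion '[{"fingers":0.3,"linear":[0,0.004,0],"twist":0},{"fingers":0.3,"linear":[0,0,0],"twist":0},{"fingers":0.3,"linear":[0,0,-0.02],"twist":0},{"fingers":0.3,"linear":[0,0,-0.04],"twist":0},{"fingers":0.3,"linear":[-0.02,0,-0.04],"twist":0}]'

```text
clock: 11.87
eef_pos: [586.1, 240.6, 216.5]
tool_rot: [-3.141, -0.003, 0.027]
force: [1.9, 0.3, 0.7]
width: 25.8
gripper_force: 0.0
```

Request:
drive_tool --motion '[{"fingers":0.3,"linear":[-0.03,-0.02,-0.01],"twist":0},{"fingers":0.3,"linear":[-0.01,-0.02,0],"twist":0},{"fingers":0.3,"linear":[0,0,0],"twist":0},{"fingers":0.3,"linear":[0,0,0],"twist":0}]'

```text
clock: 12.2
eef_pos: [541.7, 281.9, 226.8]
tool_rot: [-3.139, -0.002, 0.032]
force: [0.3, -0.0, -0.5]
width: 25.8
gripper_force: 0.0
```

Run:
```python
from h import *
st(); im=shot('wrist'); np.savez('w6.npz',**im)
p=proj(im,(600,290,118)).astype(int); print(p)
x0,y0=max(p[0]-80,0),max(p[1]-60,0); print(x0,y0)
cv2.imwrite('pics/hub6.png',cv2.resize(im['color'][y0:y0+120,x0:x0+160],None,fx=5,fy=5,interpolation=cv2.INTER_CUBIC))
```

```text
t12.2 tcp [541.7 281.9 226.8] rot [-3.139e+00 -2.000e-03  3.200e-02] w25.8 gf0.0 F [ 0.3 -0.  -0.5] q7 -2.02
[270 126]
190 66
```

View pics/hub6.png

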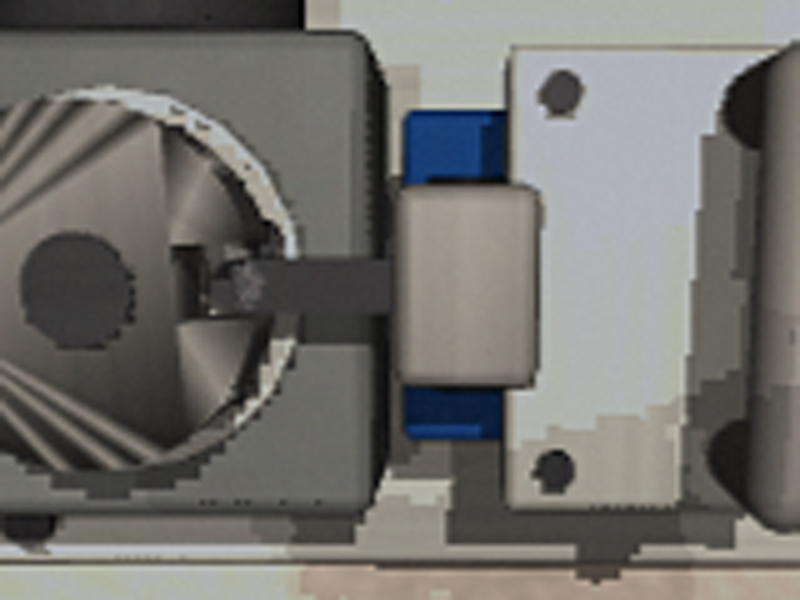

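Run:
```python
from h import *
w=dict(np.load('w6.npz'))
f=lambda u,v,z=118:onz(w,190+u/5,66+v/5,z).round(1)
print('hub',f(78,290),'tip',f(213,285,101),f(228,285,101),'keyway inner',f(176,283), 'holder edge',f(400,285,110),'block front',f(508,280,98))
w4=dict(np.load('w4.npz'));g=lambda u,v,z=118:onz(w4,205+u/5,67+v/5,z).round(1)
print('before tip',g(487,284,101),'holder',g(672,285,110))
goto(430,130,300,0.0)
```

```text
hub [600.6 336.5 118. ] tip [601.3 319.5 101. ] [601.3 317.2 101. ] keyway inner [602.  322.4 118. ] holder edge [602.5 290.7 110. ] block front [603.4 274.4  98. ]
before tip [602.6 276.8 101. ] holder [603.5 249.8 110. ]
t12.2 tcp [542.6 279.9 226.3] rot [-3.141e+00 -1.000e-03  3.000e-02] w25.6 gf0.0 F [ 0.7  0.3 -0.7] q7 -2.02
shift [-0.117   0.1465 -0.0737] twist 0.03
```

Request:
drive_tool --motion '[{"fingers":0.3,"linear":[-0.0235,0.0293,-0.015],"twist":0},{"fingers":0.3,"linear":[-0.0235,0.0293,-0.015],"twist":0},{"fingers":0.3,"linear":[-0.0235,0.0293,-0.015],"twist":0},{"fingers":0.3,"linear":[-0.0235,0.0293,-0.015],"twist":0},{"fingers":0.3,"linear":[-0.0235,0.0293,-0.015],"twist":0}]'

```text
clock: 12.67
eef_pos: [428.6, 126.7, 301.1]
tool_rot: [3.141, -0.0, 0.026]
force: [1.0, -0.4, 0.7]
width: 25.9
gripper_force: 0.0
```

Request:
drive_tool --motion '[{"fingers":0,"linear":[0,0,0],"twist":0.03},{"fingers":0,"linear":[0,0,0],"twist":0},{"fingers":0,"linear":[0,0,0],"twist":0}]'

```text
clock: 12.92
eef_pos: [430.0, 128.8, 301.1]
tool_rot: [-3.141, -0.002, -0.003]
force: [-0.2, 0.1, -0.1]
width: -0.4
gripper_force: 0.0
```

Run:
```python
from h import *
st(); im=shot('wrist'); np.savez('w7.npz',**im)
cv2.imwrite('pics/w7.png',cv2.resize(im['color'],(800,600)))
```

```text
t12.9 tcp [430.  128.8 301.1] rot [-3.141e+00 -2.000e-03 -3.000e-03] w-0.4 gf0.0 F [-0.2  0.1 -0.1] q7 -1.89
```

View pics/w7.png

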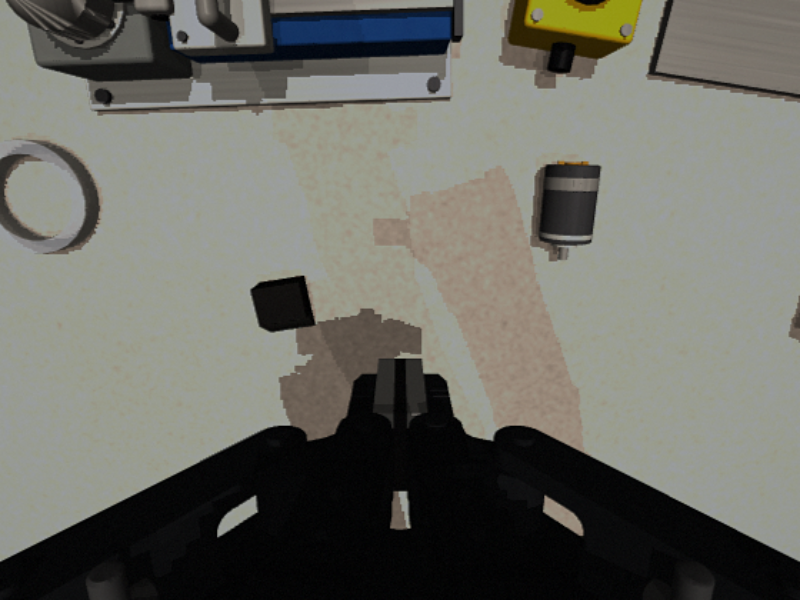

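```bash
cat >> h.py <<'E'
def box(im,x,y,z,r=60,thr=95,exact=False):
    "min-area rect of the dark thing about a projected guess -> centre px, corner px"
    p=proj(im,(x,y,z)); g=cv2.cvtColor(im['color'],cv2.COLOR_BGR2GRAY); m=(g<thr).astype(np.uint8)
    m=cv2.morphologyEx(m,cv2.MORPH_CLOSE,np.ones((9,9))); m=cv2.morphologyEx(m,cv2.MORPH_OPEN,np.ones((9,9)))
    cs=[c for c in cv2.findContours(m,0,2)[0] if 300<cv2.contourArea(c)<6000]
    c=min(cs,key=lambda c:np.linalg.norm(np.mean(c[:,0],0)-p)); return cv2.minAreaRect(c),c
E
python3 - <<'E'
from h import *
w7=dict(np.load('w7.npz'));w2=dict(np.load('w2.npz'))
for w in (w7,w2):
    r,c=box(w,460,-10,22); print(r, [onz(w,*p,22).round(0)[:2] for p in cv2.boxPoints(r)])
r7,_=box(w7,460,-10,22);r2,_=box(w2,460,-10,22)
print(tri([ray(w7,*r7[0]),ray(w2,*r2[0])]))
r,c=box(w7,380,265,14); print('chock',r,[onz(w7,*p,14).round(0)[:2] for p in cv2.boxPoints(r)],onz(w7,*r[0],14))
E
```

```text
((395.5025329589844, 144.46446228027344), (43.95943069458008, 62.412418365478516), 4.085616588592529) [array([424.,  14.]), array([498.,  14.]), array([495., -38.]), array([420., -41.])]
((462.5799560546875, 298.4399719238281), (45.39625930786133, 60.38692092895508), 8.130102157592773) [array([423.,  17.]), array([508.,  17.]), array([500., -41.]), array([413., -44.])]
[459.94417865 -14.22100008  18.68462849]
chock ((395.5025329589844, 144.46446228027344), (43.95943069458008, 62.412418365478516), 4.085616588592529) [array([422.,  12.]), array([498.,  12.]), array([495., -41.]), array([418., -44.])] [459.3349512 -15.4086196  14.       ]
```

Run:
```python
from h import *
w=dict(np.load('w7.npz')); k=1/1.42857
f=lambda u,v,z:onz(w,u*k,v*k,z).round(1)[:2]
print('L',f(545,167,22),f(541,240,22),'R',f(600,167,22),f(594,242,22),'ends',f(572,164,24),f(567,243,24),'shaft',f(561,254,22))
g=cv2.cvtColor(w['color'],cv2.COLOR_BGR2GRAY); m=(g<50).astype(np.uint8)
m[:,:150]=0;m[:180]=0;m[240:]=0
c=max(cv2.findContours(m,0,2)[0],key=cv2.contourArea);r=cv2.minAreaRect(c);print(r)
print([onz(w,*p,14).round(1)[:2] for p in cv2.boxPoints(r)],onz(w,*r[0],14))
cv2.imwrite('pics/ch.png',cv2.resize(w['color'][185:240,165:230],None,fx=8,fy=8,interpolation=cv2.INTER_CUBIC))
goto(459,-13,150,0.06)
```

```text
L [492.6   6.9] [431.3   5.5] R [492.5 -39. ] [429.4 -40.7] ends [494.9 -14.8] [428.9 -16.6] shaft [418.9 -13. ]
((197.28846740722656, 212.9423065185547), (36.47760009765625, 39.0271110534668), 78.69007110595703)
[array([390.3, 265. ]), array([400.3, 214.7]), array([351.6, 207.9]), array([340.9, 259.7])] [371.1548423  236.80169589  14.        ]
t13.0 tcp [429.9 129.3 300.7] rot [-3.141e+00 -1.000e-03 -2.000e-03] w0.3 gf0.0 F [-0.1 -0.2  0.4] q7 -1.89
shift [0.0293 0.1423 0.1507] twist -0.062
```

Request:
drive_tool --motion '[{"fingers":0.9,"linear":[0.008,0.036,0.02],"twist":0},{"fingers":0.9,"linear":[0.008,0.036,0.02],"twist":0},{"fingers":0.9,"linear":[0.008,0.036,0.02],"twist":0},{"fingers":0.9,"linear":[0.007,0.0365,0.02],"twist":0},{"fingers":0.9,"linear":[0,0,0.035],"twist":-0.02}]'

```text
clock: 13.38
eef_pos: [463.5, -21.8, 186.7]
tool_rot: [3.137, -0.007, 0.01]
force: [0.7, 0.4, -0.4]
width: 60.3
gripper_force: 0.0
```

Request:
drive_tool --motion '[{"fingers":0.9,"linear":[0,0,0.035],"twist":0},{"fingers":0.9,"linear":[0,0,0.035],"twist":0},{"fingers":0.9,"linear":[0,0,0.015],"twist":0},{"fingers":0.9,"linear":[0,0,0],"twist":0},{"fingers":0.9,"linear":[0,0,0],"twist":0}]'

```text
clock: 13.8
eef_pos: [459.4, -14.0, 100.2]
tool_rot: [-3.141, 0.003, 0.019]
force: [0.7, 0.2, 0.1]
width: 76.7
gripper_force: 0.0
```

Run:
```python
from h import *
goto(461,-15.5,8,0.02)
im=shot('wrist'); cv2.imwrite('pics/w8.png',im['color'][100:420,120:440])
```

```text
t13.8 tcp [459.4 -14.  100.2] rot [-3.141e+00  3.000e-03  1.900e-02] w76.7 gf0.0 F [0.7 0.2 0.1] q7 -1.46
shift [0.0016 0.0015 0.0922] twist -0.001
```

View pics/w8.png

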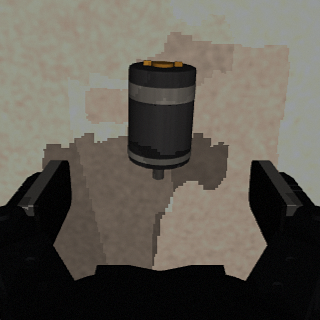

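Request:
drive_tool --motion '[{"fingers":0.9,"linear":[0.0016,0.0012,0.03],"twist":0},{"fingers":0.9,"linear":[0,0,0.03],"twist":0},{"fingers":0.9,"linear":[0,0,0.02],"twist":0},{"fingers":0.9,"linear":[0,0,0.012],"twist":0},{"fingers":0.9,"linear":[0,0,0],"twist":0}]'

```text
clock: 14.27
eef_pos: [460.8, -13.4, 20.0]
tool_rot: [-3.137, 0.004, 0.018]
force: [-0.7, -0.5, 0.8]
width: 77.1
gripper_force: 0.0
```

Request:
drive_tool --motion '[{"fingers":0.4,"linear":[0,0,0],"twist":0},{"fingers":0.4,"linear":[0,0,0],"twist":0},{"fingers":0.4,"linear":[0,0,0],"twist":0},{"fingers":0.4,"linear":[0,0,0],"twist":0},{"fingers":0.4,"linear":[0,0,0],"twist":0}]'

```text
clock: 14.68
eef_pos: [461.1, -14.0, 22.3]
tool_rot: [-3.136, 0.001, 0.017]
force: [-1.1, -0.5, 11.6]
width: 40.3
gripper_force: 59.1
```

Request:
drive_tool --motion '[{"fingers":0.4,"linear":[0,0,-0.02],"twist":0},{"fingers":0.4,"linear":[0,0,-0.03],"twist":0},{"fingers":0.4,"linear":[0,0,-0.03],"twist":0},{"fingers":0.4,"linear":[0,0,0],"twist":0}]'

```text
clock: 15.02
eef_pos: [463.2, -15.0, 105.0]
tool_rot: [-3.138, -0.004, 0.017]
force: [1.2, -0.5, -2.5]
width: 40.5
gripper_force: 61.8
```

Run:
```python
from h import *
u=np.array([.1465,.9892]);s=np.array([588,-351.5])
for d in (50,100): print(d,s+d*u)
t=s+50*u; goto(t[0],t[1],12,-0.147)
```

```text
50 [ 595.325 -302.04 ]
100 [ 602.65 -252.58]
t15.0 tcp [463.2 -15.  105. ] rot [-3.138 -0.004  0.017] w40.5 gf61.8 F [ 1.2 -0.5 -2.5] q7 -1.14
shift [0.1271 0.2893 0.093 ] twist 0.164
```

Request:
drive_tool --motion '[{"fingers":0.4,"linear":[0,0,-0.01],"twist":0.082},{"fingers":0.4,"linear":[0,0,0],"twist":0.082},{"fingers":0.4,"linear":[0.0173,0.0262,0],"twist":0},{"fingers":0.4,"linear":[0.0173,0.0262,0],"twist":0},{"fingers":0.4,"linear":[0.0173,0.0262,0],"twist":0}]'

```text
clock: 15.43
eef_pos: [500.4, -100.2, 109.9]
tool_rot: [-3.138, 0.005, -0.144]
force: [-0.1, 0.4, -2.4]
width: 40.5
gripper_force: 61.7
```

Request:
drive_tool --motion '[{"fingers":0.4,"linear":[0.0173,0.0262,0],"twist":0},{"fingers":0.4,"linear":[0.0173,0.0262,0],"twist":0},{"fingers":0.4,"linear":[0.0173,0.0262,0],"twist":0},{"fingers":0.4,"linear":[0.0173,0.0262,0],"twist":0},{"fingers":0.4,"linear":[0.0173,0.0262,0],"twist":0}]'

```text
clock: 15.85
eef_pos: [566.4, -243.5, 108.6]
tool_rot: [-3.138, 0.006, -0.147]
force: [-0.3, -0.3, -3.2]
width: 40.6
gripper_force: 61.7
```

Request:
drive_tool --motion '[{"fingers":0.4,"linear":[0.0173,0.0262,0],"twist":0},{"fingers":0.4,"linear":[0.01,0.016,0],"twist":0},{"fingers":0.4,"linear":[0,0,0],"twist":0},{"fingers":0.4,"linear":[0,0,0],"twist":0}]'

```text
clock: 16.18
eef_pos: [586.5, -289.1, 107.9]
tool_rot: [-3.138, 0.007, -0.149]
force: [0.8, 0.7, -3.4]
width: 41.3
gripper_force: 43.5
```

Run:
```python
from h import *
goto(596,-297,26,-0.147)
```

```text
t16.2 tcp [ 586.5 -289.1  107.9] rot [-3.138  0.007 -0.149] w41.3 gf43.5 F [ 0.8  0.7 -3.4] q7 -0.98
shift [0.0106 0.0064 0.0819] twist -0.002
```

Request:
drive_tool --motion '[{"fingers":0.4,"linear":[0.01,0.006,0.02],"twist":0},{"fingers":0.4,"linear":[0,0,0.025],"twist":0},{"fingers":0.4,"linear":[0,0,0.02],"twist":0},{"fingers":0.4,"linear":[0,0,0.008],"twist":0},{"fingers":0.4,"linear":[0,0,0.004],"twist":0}]'

```text
clock: 16.6
eef_pos: [594.7, -292.5, 29.6]
tool_rot: [-3.136, 0.009, -0.145]
force: [-0.0, -0.4, -2.0]
width: 41.1
gripper_force: 61.4
```

Request:
drive_tool --motion '[{"fingers":0.4,"linear":[0,0,0.003],"twist":0},{"fingers":0.4,"linear":[0,0,0],"twist":0}]'

```text
clock: 16.77
eef_pos: [596.5, -294.5, 28.9]
tool_rot: [-3.138, 0.005, -0.146]
force: [-0.6, -0.1, -2.6]
width: 40.8
gripper_force: 61.4
```

Request:
drive_tool --motion '[{"fingers":0.4,"linear":[0,0,0.003],"twist":0},{"fingers":0.4,"linear":[0,0,0.002],"twist":0},{"fingers":0.4,"linear":[0,0,0],"twist":0}]'

```text
clock: 17.02
eef_pos: [597.1, -295.2, 25.5]
tool_rot: [-3.138, 0.003, -0.146]
force: [-1.1, 1.8, 3.2]
width: 40.6
gripper_force: 62.6
```

Request:
drive_tool --motion '[{"fingers":0.65,"linear":[0,0,0],"twist":0},{"fingers":0.65,"linear":[0,0,0],"twist":0},{"fingers":0.65,"linear":[0,0,0],"twist":0},{"fingers":0.65,"linear":[0,0,-0.025],"twist":0},{"fingers":0.65,"linear":[0,0,-0.03],"twist":0}]'

```text
clock: 17.43
eef_pos: [594.7, -294.0, 76.8]
tool_rot: [-3.136, 0.01, -0.147]
force: [0.1, -0.6, -0.2]
width: 55.9
gripper_force: 0.0
```

Request:
drive_tool --motion '[{"fingers":0,"linear":[0,-0.02,0],"twist":0},{"fingers":0,"linear":[0,-0.03,0],"twist":0},{"fingers":0,"linear":[0,-0.005,0],"twist":0},{"fingers":0,"linear":[0,0,0],"twist":0},{"fingers":0,"linear":[0,0,0],"twist":0}]'

```text
clock: 17.85
eef_pos: [604.6, -240.7, 78.8]
tool_rot: [-3.139, 0.005, -0.145]
force: [0.7, -0.7, -0.3]
width: -0.1
gripper_force: 0.0
```

```bash
cat >> h.py <<'E'
def tr(p,s=(588,-351.5),a=-0.147):
    "world xy -> tray_stop xy"
    d=np.array(p[:2],float)-s;c,n=np.cos(a),np.sin(a);return np.round([c*d[0]+n*d[1],-n*d[0]+c*d[1]],1)
E
python3 - <<'E'
from h import *
s=st(); print(tr(s['eef_pos']))
im=shot('wrist'); np.savez('w9.npz',**im)
g=cv2.cvtColor(im['color'],cv2.COLOR_BGR2GRAY)
print(proj(im,(595,-297,25)))
E
```

```text
t17.9 tcp [ 604.6 -240.7   78.8] rot [-3.139  0.005 -0.145] w-0.1 gf0.0 F [ 0.7 -0.7 -0.3] q7 -1.03
[  0.2 112.1]
[372.34105204 231.61261878]
```

Request:
drive_tool --motion '[{"fingers":0,"linear":[0,0,0.03],"twist":0},{"fingers":0,"linear":[0,0,0.02],"twist":0},{"fingers":0,"linear":[0,0,0.01],"twist":0},{"fingers":0,"linear":[0,0.01,0],"twist":0},{"fingers":0,"linear":[0,0.01,0],"twist":0}]'

```text
clock: 18.32
eef_pos: [600.9, -261.4, 18.5]
tool_rot: [-3.138, 0.006, -0.147]
force: [-0.5, 5.4, 5.8]
width: -0.0
gripper_force: 3.8
```

Request:
drive_tool --motion '[{"fingers":0,"linear":[0,0.006,0],"twist":0},{"fingers":0,"linear":[0,0.006,0],"twist":0},{"fingers":0,"linear":[0,0.006,0],"twist":0},{"fingers":0,"linear":[0,0.006,0],"twist":0},{"fingers":0,"linear":[0,0,0],"twist":0}]'

```text
clock: 18.73
eef_pos: [597.4, -286.4, 19.3]
tool_rot: [-3.14, 0.004, -0.148]
force: [-0.7, -0.1, 0.1]
width: -0.1
gripper_force: 0.0
```

Run:
```python
from h import *
s=st(); print(tr(s['eef_pos']))
```

```text
t18.7 tcp [ 597.4 -286.4   19.3] rot [-3.14   0.004 -0.148] w-0.1 gf0.0 F [-0.7 -0.1  0.1] q7 -0.96
[-0.2 65.8]
```

Request:
drive_tool --motion '[{"fingers":0,"linear":[0,0.004,0],"twist":0},{"fingers":0,"linear":[0,0.003,0],"twist":0},{"fingers":0,"linear":[0,0.002,0],"twist":0},{"fingers":0,"linear":[0,0,0],"twist":0}]'

```text
clock: 19.07
eef_pos: [596.6, -292.6, 18.5]
tool_rot: [-3.137, 0.005, -0.146]
force: [-0.0, 0.4, 0.8]
width: 0.1
gripper_force: 0.0
```

Run:
```python
from h import *
s=st(); print(tr(s['eef_pos']))
```

```text
t19.1 tcp [ 596.6 -292.6   18.5] rot [-3.137  0.005 -0.146] w0.1 gf0.0 F [-0.   0.4  0.8] q7 -0.95
[-0.2 59.5]
```

Request:
drive_tool --motion '[{"fingers":0,"linear":[0,0.003,0],"twist":0},{"fingers":0,"linear":[0,0.003,0],"twist":0},{"fingers":0,"linear":[0,0.003,0],"twist":0},{"fingers":0,"linear":[0,0,0],"twist":0}]'

```text
clock: 19.4
eef_pos: [596.5, -293.3, 18.3]
tool_rot: [-3.126, 0.008, -0.143]
force: [0.2, 13.3, 6.5]
width: -0.1
gripper_force: 7.1
```

Run:
```python
from h import *
s=st(); print(tr(s['eef_pos']))
```

```text
t19.4 tcp [ 596.5 -293.3   18.3] rot [-3.126  0.008 -0.143] w-0.1 gf7.1 F [ 0.2 13.3  6.5] q7 -0.94
[-0.2 58.8]
```

Request:
drive_tool --motion '[{"fingers":0,"linear":[0,-0.02,0],"twist":0},{"fingers":0,"linear":[0,0,-0.035],"twist":0},{"fingers":0,"linear":[-0.02,0,-0.035],"twist":0},{"fingers":0,"linear":[-0.02,0,-0.035],"twist":0},{"fingers":0,"linear":[-0.02,0,-0.035],"twist":0}]'

```text
clock: 19.82
eef_pos: [538.4, -273.6, 160.0]
tool_rot: [-3.138, 0.006, -0.146]
force: [0.5, -0.7, 1.4]
width: -0.1
gripper_force: 0.0
```

Request:
drive_tool --motion '[{"fingers":0,"linear":[-0.022,-0.004,-0.035],"twist":0},{"fingers":0,"linear":[-0.02,-0.004,-0.035],"twist":0},{"fingers":0,"linear":[-0.02,-0.004,-0.035],"twist":0},{"fingers":0,"linear":[-0.02,-0.004,-0.015],"twist":0},{"fingers":0,"linear":[-0.02,-0.004,-0.01],"twist":0}]'

```text
clock: 20.23
eef_pos: [441.9, -240.3, 292.2]
tool_rot: [-3.139, 0.001, -0.147]
force: [0.2, -0.1, -0.3]
width: 0.0
gripper_force: 0.0
```

Request:
drive_tool --motion '[{"fingers":0,"linear":[0,0,0],"twist":0},{"fingers":0,"linear":[0,0,0],"twist":0}]'

```text
clock: 20.4
eef_pos: [441.8, -239.7, 290.5]
tool_rot: [-3.138, 0.003, -0.147]
force: [0.4, 0.0, -0.8]
width: 0.3
gripper_force: 0.0
```

Run:
```python
from h import *
s=st(); im=shot('wrist'); np.savez('w10.npz',**im)
cv2.imwrite('pics/w10.png',cv2.resize(im['color'],(800,600)))
print(proj(im,(368,-268,22)),proj(im,(591,-330,25)))
for thr in (70,95,120):
    for q in ((368,-268,22),(591,-330,25)):
        r,c=box(im,*q,thr=thr); print(thr,r,cv2.contourArea(c),onz(im,*r[0],22).round(0))
```

```text
t20.4 tcp [ 441.8 -239.7  290.5] rot [-3.138e+00  3.000e-03 -1.470e-01] w0.3 gf0.0 F [ 0.4  0.  -0.8] q7 -1.03
[310.58499786 223.68557477] [343.13791668  21.56127479]
70 ((312.5, 221.5), (57.0, 37.0), 90.0) 1951.5 [ 371. -271.   22.]
70 ((340.5, 34.0), (68.0, 45.0), 90.0) 2782.0 [ 580. -327.   22.]
95 ((393.5, 224.0), (24.0, 27.0), 90.0) 426.5 [ 352. -372.   22.]
95 ((339.42095947265625, 33.819541931152344), (46.439212799072266, 68.74241638183594), 1.3639276027679443) 2939.5 [ 580. -325.   22.]
120 ((435.5359802246094, 249.2945098876953), (123.28617858886719, 29.393749237060547), 28.786619186401367) 1897.5 [ 310. -424.   22.]
120 ((341.6773376464844, 39.55183792114258), (51.223575592041016, 80.33436584472656), 1.3639274835586548) 3408.0 [ 574. -327.   22.]
```

Run:
```python
from h import *
im=dict(np.load('w10.npz'))
r,c=box(im,368,-268,22,thr=70); c=c[:,0]
for v in range(190,256,6):
    q=c[np.abs(c[:,1]-v)<=1][:,0]; print(v,(q.min(),q.max()) if len(q) else None)
print(c[:,1].min(),c[:,1].max(),onz(im,312.5,c[:,1].min(),8),onz(im,312.5,c[:,1].max(),38))
S=cams.get_image('scene');D=cams.get_image('side')
a,_=box(S,370,-269,22,thr=95) if 0 else (0,0)
goto(370,-270,110,-0.147)
```

```text
190 None
196 (np.int32(295), np.int32(330))
202 (np.int32(330), np.int32(331))
208 None
214 None
220 None
226 (np.int32(294), np.int32(294))
232 None
238 None
244 (np.int32(330), np.int32(331))
250 (np.int32(297), np.int32(323))
193 250 [ 403.82954088 -275.97396909    8.        ] [ 338.86668518 -265.54117901   38.        ]
t20.6 tcp [ 442.6 -239.6  288.9] rot [-3.138  0.006 -0.146] w-0.1 gf0.0 F [-0.6  0.2  0.1] q7 -1.03
shift [-0.0674  0.0406  0.1789] twist 0.001
```

View pics/w10.png

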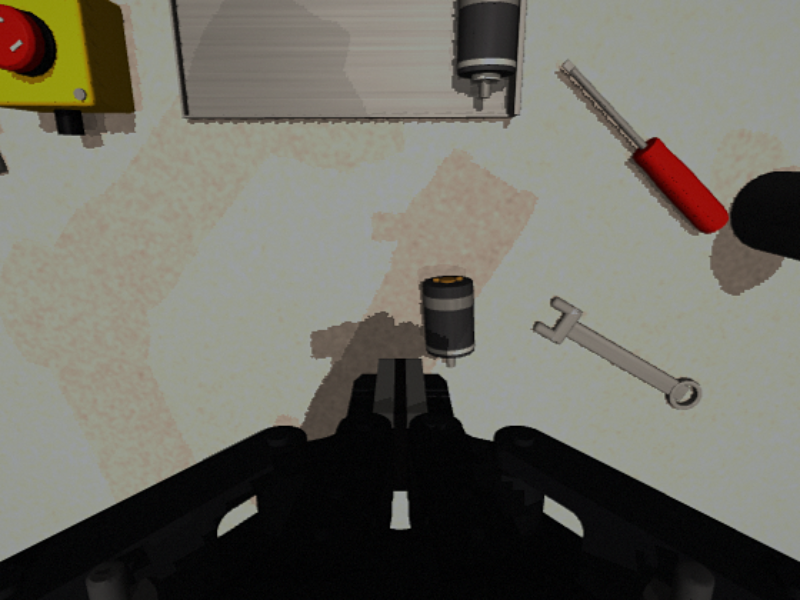

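Request:
drive_tool --motion '[{"fingers":0.75,"linear":[-0.022,0.0138,0.03],"twist":0},{"fingers":0.75,"linear":[-0.022,0.0138,0.035],"twist":0},{"fingers":0.75,"linear":[-0.022,0.0138,0.035],"twist":0},{"fingers":0.75,"linear":[0,0,0.035],"twist":0},{"fingers":0.75,"linear":[0,0,0.035],"twist":0}]'

```text
clock: 20.97
eef_pos: [370.8, -270.4, 120.8]
tool_rot: [-3.139, 0.006, -0.149]
force: [2.7, 0.1, -0.4]
width: 60.2
gripper_force: 0.0
```

Request:
drive_tool --motion '[{"fingers":0.75,"linear":[0,0,0.01],"twist":0},{"fingers":0.75,"linear":[0,0,0],"twist":0},{"fingers":0.75,"linear":[0,0,0],"twist":0}]'

```text
clock: 21.22
eef_pos: [371.8, -269.5, 111.7]
tool_rot: [-3.137, 0.007, -0.147]
force: [-0.1, 0.7, -0.0]
width: 64.0
gripper_force: 0.0
```

Run:
```python
from h import *
goto(371,-271,20,-0.147)
im=shot('wrist'); r,c=box(im,371,-271,22,thr=70);print(r,onz(im,*r[0],22))
r,c=box(im,371,-271,22,thr=60);print(r,onz(im,*r[0],22))
```

```text
t21.2 tcp [ 371.8 -269.5  111.7] rot [-3.137  0.007 -0.147] w64.0 gf0.0 F [-0.1  0.7 -0. ] q7 -0.72
shift [-0.0005  0.0016  0.0917] twist 0.0
((284.1595153808594, 219.0525360107422), (112.77994537353516, 63.937747955322266), 86.42366790771484) [ 365.93187931 -272.37101608   22.        ]
((285.24603271484375, 237.76467895507812), (73.1283950805664, 61.7626838684082), 86.69812774658203) [ 351.67120629 -271.12078272   22.        ]
```

Request:
drive_tool --motion '[{"fingers":0.75,"linear":[0,0.002,0.03],"twist":0},{"fingers":0.75,"linear":[0,0,0.03],"twist":0},{"fingers":0.75,"linear":[0,0,0.02],"twist":0},{"fingers":0.75,"linear":[0,0,0.013],"twist":0},{"fingers":0.75,"linear":[0,0,0.003],"twist":0}]'

```text
clock: 21.68
eef_pos: [371.7, -271.1, 15.9]
tool_rot: [-3.138, 0.005, -0.146]
force: [-0.2, -0.2, 0.8]
width: 63.9
gripper_force: 0.0
```

Request:
drive_tool --motion '[{"fingers":0.4,"linear":[0,0,0],"twist":0},{"fingers":0.4,"linear":[0,0,0],"twist":0},{"fingers":0.4,"linear":[0,0,0],"twist":0},{"fingers":0.4,"linear":[0,0,0],"twist":0},{"fingers":0.4,"linear":[0,0,0],"twist":0}]'

```text
clock: 22.1
eef_pos: [372.3, -271.7, 18.0]
tool_rot: [-3.139, 0.002, -0.146]
force: [0.4, 0.6, 6.9]
width: 42.0
gripper_force: 60.3
```

Request:
drive_tool --motion '[{"fingers":0.4,"linear":[0,0,-0.02],"twist":0},{"fingers":0.4,"linear":[0,0,-0.03],"twist":0},{"fingers":0.4,"linear":[0,0,-0.03],"twist":0},{"fingers":0.4,"linear":[0,0,0],"twist":0}]'

```text
clock: 22.43
eef_pos: [373.7, -272.9, 100.9]
tool_rot: [-3.141, -0.002, -0.146]
force: [0.9, -0.4, -2.9]
width: 41.9
gripper_force: 62.1
```

Run:
```python
from h import *
u=np.array([.1465,.9892]);t=np.array([588,-351.5])+106*u; print(t)
goto(t[0],t[1],27,-0.147)
```

```text
[ 603.529  -246.6448]
t22.4 tcp [ 373.7 -272.9  100.9] rot [-3.141e+00 -2.000e-03 -1.460e-01] w41.9 gf62.1 F [ 0.9 -0.4 -2.9] q7 -0.63
shift [ 0.2236 -0.0595  0.0739] twist 0.001
```

Request:
drive_tool --motion '[{"fingers":0.4,"linear":[0.028,-0.0074,0],"twist":0},{"fingers":0.4,"linear":[0.028,-0.0074,0],"twist":0},{"fingers":0.4,"linear":[0.028,-0.0074,0],"twist":0},{"fingers":0.4,"linear":[0.028,-0.0074,0],"twist":0},{"fingers":0.4,"linear":[0.028,-0.0074,0],"twist":0}]'

```text
clock: 22.85
eef_pos: [516.5, -253.9, 95.6]
tool_rot: [-3.137, 0.006, -0.146]
force: [0.4, -0.4, -3.4]
width: 41.8
gripper_force: 62.0
```

Request:
drive_tool --motion '[{"fingers":0.4,"linear":[0.028,-0.0074,0],"twist":0},{"fingers":0.4,"linear":[0.028,-0.0074,0],"twist":0},{"fingers":0.4,"linear":[0.027,-0.0074,0],"twist":0},{"fingers":0.4,"linear":[0,0,0.02],"twist":0},{"fingers":0.4,"linear":[0,0,0.01],"twist":0}]'

```text
clock: 23.27
eef_pos: [601.9, -242.8, 63.5]
tool_rot: [-3.137, 0.006, -0.143]
force: [-1.0, 0.6, -4.1]
width: 41.4
gripper_force: 62.0
```

Run:
```python
from h import *
goto(603.5,-246.6,22,-0.147)
```

```text
t23.3 tcp [ 601.9 -242.8   63.5] rot [-3.137  0.006 -0.143] w41.4 gf62.0 F [-1.   0.6 -4.1] q7 -0.93
shift [0.0021 0.0035 0.0415] twist 0.004
```

Request:
drive_tool --motion '[{"fingers":0.4,"linear":[0.001,0.002,0.02],"twist":0},{"fingers":0.4,"linear":[0,0,0.012],"twist":0},{"fingers":0.4,"linear":[0,0,0.005],"twist":0},{"fingers":0.4,"linear":[0,0,0.004],"twist":0},{"fingers":0.4,"linear":[0,0,0],"twist":0}]'

```text
clock: 23.68
eef_pos: [600.4, -246.9, 24.2]
tool_rot: [-3.138, 0.007, -0.147]
force: [-0.5, -0.5, -2.9]
width: 41.9
gripper_force: 62.0
```

Request:
drive_tool --motion '[{"fingers":0.4,"linear":[0,0,0.003],"twist":0},{"fingers":0.4,"linear":[0,0,0.0015],"twist":0},{"fingers":0.4,"linear":[0,0,0],"twist":0}]'

```text
clock: 23.93
eef_pos: [601.6, -247.3, 21.1]
tool_rot: [-3.138, 0.004, -0.146]
force: [0.1, -0.1, -2.0]
width: 41.7
gripper_force: 62.3
```

Request:
drive_tool --motion '[{"fingers":0.65,"linear":[0,0,0],"twist":0},{"fingers":0.65,"linear":[0,0,0],"twist":0},{"fingers":0.65,"linear":[0,0,0],"twist":0},{"fingers":0.65,"linear":[0,0,-0.025],"twist":0},{"fingers":0.65,"linear":[0,0,-0.035],"twist":0}]'

```text
clock: 24.35
eef_pos: [599.2, -245.9, 78.1]
tool_rot: [-3.136, 0.011, -0.146]
force: [0.8, -0.4, -0.0]
width: 55.3
gripper_force: 0.0
```

Request:
drive_tool --motion '[{"fingers":0,"linear":[0,-0.02,0],"twist":0},{"fingers":0,"linear":[0,-0.03,0],"twist":0},{"fingers":0,"linear":[0,-0.005,0],"twist":0},{"fingers":0,"linear":[0,0,0],"twist":0},{"fingers":0,"linear":[0,0,0],"twist":0}]'

```text
clock: 24.77
eef_pos: [609.6, -192.8, 80.6]
tool_rot: [-3.139, 0.005, -0.145]
force: [0.0, -0.7, -0.8]
width: 0.1
gripper_force: 0.0
```

Run:
```python
from h import *
s=st(); print(tr(s['eef_pos']))
```

```text
t24.8 tcp [ 609.6 -192.8   80.6] rot [-3.139  0.005 -0.145] w0.1 gf0.0 F [ 0.  -0.7 -0.8] q7 -1.01
[ -1.9 160.1]
```

Request:
drive_tool --motion '[{"fingers":0,"linear":[0.002,0,0.03],"twist":0},{"fingers":0,"linear":[0,0,0.02],"twist":0},{"fingers":0,"linear":[0,0,0.012],"twist":0},{"fingers":0,"linear":[0,0.01,0],"twist":0},{"fingers":0,"linear":[0,0.01,0],"twist":0}]'

```text
clock: 25.18
eef_pos: [607.6, -213.9, 18.1]
tool_rot: [-3.138, 0.006, -0.147]
force: [1.2, 5.5, 5.4]
width: 0.1
gripper_force: 3.2
```

Request:
drive_tool --motion '[{"fingers":0,"linear":[0,0.006,0],"twist":0},{"fingers":0,"linear":[0,0.006,0],"twist":0},{"fingers":0,"linear":[0,0.006,0],"twist":0},{"fingers":0,"linear":[0,0.006,0],"twist":0},{"fingers":0,"linear":[0,0.004,0],"twist":0}]'

```text
clock: 25.6
eef_pos: [604.2, -241.7, 19.0]
tool_rot: [-3.139, 0.004, -0.147]
force: [0.2, -1.4, -0.4]
width: 0.1
gripper_force: 0.0
```

Request:
drive_tool --motion '[{"fingers":0,"linear":[0,0.004,0],"twist":0},{"fingers":0,"linear":[0,0.003,0],"twist":0},{"fingers":0,"linear":[0,0.003,0],"twist":0},{"fingers":0,"linear":[0,0.002,0],"twist":0},{"fingers":0,"linear":[0,0,0],"twist":0}]'

```text
clock: 26.02
eef_pos: [603.0, -249.2, 18.3]
tool_rot: [-3.133, 0.006, -0.145]
force: [1.5, 4.2, 3.5]
width: -0.2
gripper_force: 2.7
```

Run:
```python
from h import *
s=st(); print(tr(s['eef_pos']))
```

```text
t26.0 tcp [ 603.  -249.2   18.3] rot [-3.133  0.006 -0.145] w-0.2 gf2.7 F [1.5 4.2 3.5] q7 -0.90
[ -0.2 103.4]
```

Request:
drive_tool --motion '[{"fingers":0,"linear":[0,0.002,0],"twist":0},{"fingers":0,"linear":[0,0.001,0],"twist":0},{"fingers":0,"linear":[0,0,0],"twist":0}]'

```text
clock: 26.27
eef_pos: [603.0, -249.4, 18.2]
tool_rot: [-3.13, 0.007, -0.143]
force: [0.7, 8.2, 4.8]
width: 0.5
gripper_force: 4.8
```

Request:
drive_tool --motion '[{"fingers":0,"linear":[0,-0.02,0],"twist":0},{"fingers":0,"linear":[0,0,-0.04],"twist":0},{"fingers":0,"linear":[0,0,-0.04],"twist":0},{"fingers":0,"linear":[0,0,-0.04],"twist":-0.073},{"fingers":0,"linear":[0,0,-0.04],"twist":-0.074}]'

```text
clock: 26.68
eef_pos: [605.2, -235.9, 179.8]
tool_rot: [-3.138, 0.006, 0.004]
force: [1.1, 0.6, -0.1]
width: 0.3
gripper_force: 0.0
```

Request:
drive_tool --motion '[{"fingers":0,"linear":[-0.0158,-0.0338,0],"twist":0},{"fingers":0,"linear":[-0.0158,-0.0338,0],"twist":0},{"fingers":0,"linear":[-0.0158,-0.0338,0],"twist":0},{"fingers":0,"linear":[-0.0158,-0.0338,0],"twist":0},{"fingers":0,"linear":[-0.0158,-0.0338,0],"twist":0}]'

```text
clock: 27.1
eef_pos: [525.5, -65.7, 179.6]
tool_rot: [-3.137, 0.004, 0.001]
force: [2.2, 1.0, 0.0]
width: 0.2
gripper_force: 0.0
```

Request:
drive_tool --motion '[{"fingers":0,"linear":[-0.0158,-0.0338,0],"twist":0},{"fingers":0,"linear":[-0.0158,-0.0338,0],"twist":0},{"fingers":0,"linear":[-0.0158,-0.0338,0],"twist":0},{"fingers":0,"linear":[-0.0158,-0.0338,0],"twist":0},{"fingers":0,"linear":[-0.0158,-0.0338,0],"twist":0}]'

```text
clock: 27.52
eef_pos: [446.5, 103.3, 180.7]
tool_rot: [-3.137, 0.004, 0.001]
force: [0.3, 1.2, 0.3]
width: 0.3
gripper_force: 0.0
```

Request:
drive_tool --motion '[{"fingers":0,"linear":[-0.0158,-0.0338,0],"twist":0},{"fingers":0,"linear":[-0.0158,-0.0338,0],"twist":0},{"fingers":0,"linear":[-0.0158,-0.0338,0],"twist":0},{"fingers":0,"linear":[0,0,0],"twist":0},{"fingers":0,"linear":[0,0,0],"twist":0}]'

```text
clock: 27.93
eef_pos: [398.8, 205.5, 181.1]
tool_rot: [-3.137, 0.005, 0.007]
force: [-0.3, 0.3, 0.0]
width: -0.0
gripper_force: 0.0
```

Run:
```python
from h import *
st(); im=shot('wrist'); np.savez('w11.npz',**im)
p=proj(im,(371,237,14));print(p)
g=cv2.cvtColor(im['color'],cv2.COLOR_BGR2GRAY); x,y=p.astype(int)
sub=g[max(y-60,0):y+60:6,max(x-72,0):x+72:6]; print(sub)
cv2.imwrite('pics/ch11.png',im['color'])
```

```text
t27.9 tcp [398.8 205.5 181.1] rot [-3.137  0.005  0.007] w-0.0 gf0.0 F [-0.3  0.3  0. ] q7 -1.64
[246.43535849 216.15760172]
[[156 146 151 147 151 155 152 149 150 154 152 146 154 156 156 156 155 156
  157 147 152 147 142 144]
 [150 153 151 155 154 153 152 154 153 155 155 153 154 156 155 156 156 157
  143 144 146 147 142 143]
 [150 151 146 150 152 154 148 153 152 154 151 153 126 149 148 149 143 141
  148 145 148 146 150 148]
 [154 152 151 149 147 150 154 153 150 155 154 151 130 147 147 146 146 146
  142 146 146 142 149 150]
 [151 155 153 151 151 153 152 148 151 149 149 153 139 143 151 148 149 146
  141 145 141 147 144 143]
 [147 148 151 147 151 149 150 152 151 153 155 152 136 129 135 133 147 147
  146 147 144 147 145 142]
 [143 147 146 149 151 152 152 153 155 154 133   1   2   5   5   6 151 143
  147 139 143 140 144 147]
 [141 153 146 144 150 156 153 152   0   4   4   6  12  16  14  12 143 155
  144 144 149 142 146 146]
 [146 146 146 149 147 150 151 157  15  15  12  16  15  15  17  17  85 156
  157 146 145 146 139 143]
 [145 146 152 148 147 150 149 149  16  16  13  19  15  17  17  16 
[... 345 characters left out ...]
48 151 149 145 151  98  77  83   8   7   6   7   7   5   0   7 145
   97  99  96  68 145 144]
 [147 155 150 155  87  82  83  83  81  83   8  24  97  82  87  84  84  90
   97 100  96  77  75  74]
 [145 144 148 154  85  86  83  84  84  89  87  81  89  78  85  85  82  92
   80  85  96  97  69  74]
 [148 147 150 152  85  83  83  83  83  88  89  80  86  81  86  79  42  22
    2  42  41 100 105  70]
 [151 149 154 153  80  81  79  79  80  85  82  81  84  83  90  53  42  23
    1  43  42  94 103  71]
 [148 147 153 150  85 143  79  84  80  77  82  87  85   0   6  41  43  16
    4  44  44   7   6 144]
 [148 150 146 152  83  78  77  81  83  82  88  86  67   3   3  44  42  14
    4  43  44   4   4   0]]
```

Run:
```python
from h import *
im=dict(np.load('w11.npz')); x,y=246,216
x0,y0=x-45,y-45
a=im['color'][y0:y0+85,x0:x0+100].astype(float); a=np.clip(a*7,0,255).astype(np.uint8)
cv2.imwrite('pics/ch12.png',cv2.resize(a,None,fx=7,fy=7,interpolation=cv2.INTER_CUBIC)); print(x0,y0)
```

```text
201 171
```

View pics/ch12.png

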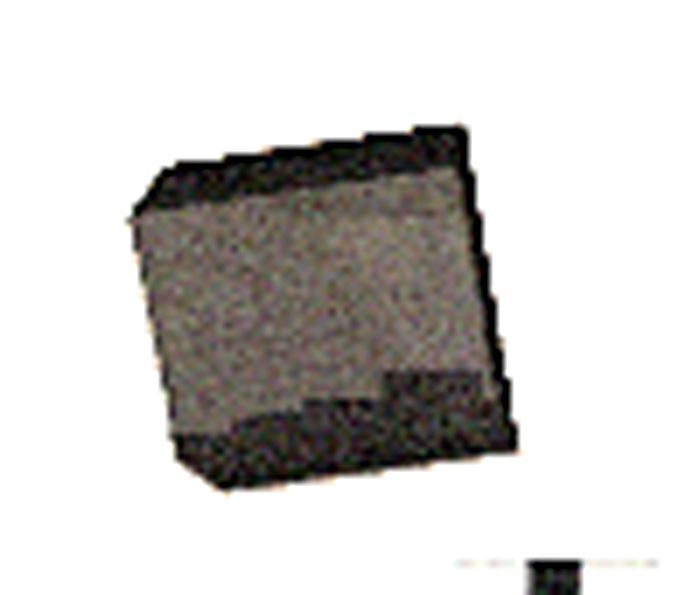

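Run:
```python
from h import *
im=dict(np.load('w11.npz'))
f=lambda u,v,z:onz(im,201+u/7,171+v/7,z)
a,b,c,d=f(133,215,28),f(463,166,28),f(177,461,28),f(490,420,28)
print(a,b,c,'back width',np.hypot(*(a-b)[:2]),'len',np.hypot(*(a-c)[:2]))
y=(a-b)[:2]; yaw=np.arctan2(-y[0],y[1]); print('yaw',yaw, 'side yaw',np.arctan2(*(a-c)[:2][::-1]))
m=(a+b)[:2]/2; o=m-17*np.array([np.cos(yaw),np.sin(yaw)]); print('origin',o)
t1,t2=f(225,490,0),f(515,450,0); print('toe',t1,t2,(t1+t2)/2)
print('from toe',((t1+t2)/2)[:2]+33.2*np.array([np.cos(yaw),np.sin(yaw)]))
goto(*o,110,yaw)
```

```text
[388.8054549  258.96881088  28.        ] [395.64594294 216.66937478  28.        ] [355.20562707 254.5499825   28.        ] back width 42.84897397548849 len 33.88914980942698
yaw 0.16032780542875294 side yaw 0.13076298650716164
origin [375.44372384 235.10518195]
toe [339.97813684 252.5073019    0.        ] [346.57056134 210.46340681   0.        ] [343.27434909 231.48535436   0.        ]
from toe [376.04855926 236.78546267]
t28.0 tcp [399.8 203.6 181.3] rot [-3.137e+00  4.000e-03  3.000e-03] w-0.1 gf0.0 F [-0.2 -0.6  0.8] q7 -1.64
shift [-0.0243 -0.0316  0.0713] twist -0.157
```

Request:
drive_tool --motion '[{"fingers":0.75,"linear":[0,0,0],"twist":-0.077},{"fingers":0.75,"linear":[0,0,0],"twist":-0.077},{"fingers":0.75,"linear":[-0.0094,-0.018,0],"twist":0},{"fingers":0.75,"linear":[-0.0094,-0.018,0.03],"twist":0},{"fingers":0.75,"linear":[0,0,0.03],"twist":0}]'

```text
clock: 28.4
eef_pos: [375.9, 238.1, 121.8]
tool_rot: [-3.133, 0.001, 0.156]
force: [-0.3, 1.3, 0.0]
width: 61.2
gripper_force: 0.0
```

Request:
drive_tool --motion '[{"fingers":0.75,"linear":[0,0,0.03],"twist":0},{"fingers":0.75,"linear":[0,0,0.02],"twist":0},{"fingers":0.75,"linear":[0,0,0],"twist":0},{"fingers":0.75,"linear":[0,0,0],"twist":0}]'

```text
clock: 28.73
eef_pos: [376.0, 234.3, 71.2]
tool_rot: [-3.138, 0.005, 0.151]
force: [0.7, 0.6, -0.4]
width: 64.1
gripper_force: 0.0
```

Run:
```python
from h import *
goto(375.5,236,8,0.155)
```

```text
t28.7 tcp [376.  234.3  71.2] rot [-3.138  0.005  0.151] w64.1 gf0.0 F [ 0.7  0.6 -0.4] q7 -1.45
shift [-0.0003 -0.0017  0.0632] twist -0.004
```

Request:
drive_tool --motion '[{"fingers":0.75,"linear":[0,-0.0015,0.02],"twist":0},{"fingers":0.75,"linear":[0,0,0.02],"twist":0},{"fingers":0.75,"linear":[0,0,0.015],"twist":0},{"fingers":0.75,"linear":[0,0,0.008],"twist":0},{"fingers":0.75,"linear":[0,0,0],"twist":0}]'

```text
clock: 29.15
eef_pos: [375.7, 237.8, 10.3]
tool_rot: [-3.137, 0.003, 0.153]
force: [-0.2, -0.3, 0.0]
width: 63.9
gripper_force: 0.0
```

Request:
drive_tool --motion '[{"fingers":0.4,"linear":[0,0,0],"twist":0},{"fingers":0.4,"linear":[0,0,0],"twist":0},{"fingers":0.4,"linear":[0,0,0],"twist":0},{"fingers":0.4,"linear":[0,0,0],"twist":0},{"fingers":0.4,"linear":[0,0,0],"twist":0}]'

```text
clock: 29.57
eef_pos: [375.8, 238.4, 11.8]
tool_rot: [-3.135, 0.002, 0.154]
force: [0.2, -0.3, 7.0]
width: 42.4
gripper_force: 61.5
```

Request:
drive_tool --motion '[{"fingers":0.4,"linear":[0,0,-0.02],"twist":0},{"fingers":0.4,"linear":[0,0,-0.03],"twist":0},{"fingers":0.4,"linear":[0,0,-0.035],"twist":0},{"fingers":0.4,"linear":[0,0,-0.035],"twist":0},{"fingers":0.4,"linear":[0,0,0],"twist":0}]'

```text
clock: 29.98
eef_pos: [378.3, 238.5, 135.6]
tool_rot: [-3.133, -0.004, 0.154]
force: [0.9, -0.3, -1.8]
width: 42.3
gripper_force: 62.1
```

Request:
drive_tool --motion '[{"fingers":0.4,"linear":[0.0126,0.036,0],"twist":0},{"fingers":0.4,"linear":[0.0126,0.036,0],"twist":0},{"fingers":0.4,"linear":[0.0126,0.036,0],"twist":0},{"fingers":0.4,"linear":[0.0126,0.036,0],"twist":0},{"fingers":0.4,"linear":[0.0126,0.036,0],"twist":0}]'

```text
clock: 30.4
eef_pos: [465.5, 67.9, 129.4]
tool_rot: [-3.136, 0.004, 0.155]
force: [0.6, 0.5, -2.0]
width: 42.4
gripper_force: 62.1
```

Request:
drive_tool --motion '[{"fingers":0.4,"linear":[0.0126,0.036,0],"twist":0},{"fingers":0.4,"linear":[0.0126,0.036,0],"twist":0},{"fingers":0.4,"linear":[0.0126,0.036,0],"twist":0},{"fingers":0.4,"linear":[0.0126,0.036,0],"twist":0},{"fingers":0.4,"linear":[0.0126,0.036,0],"twist":0}]'

```text
clock: 30.82
eef_pos: [555.3, -100.6, 128.1]
tool_rot: [-3.136, 0.005, 0.154]
force: [0.8, 0.5, -1.7]
width: 42.3
gripper_force: 62.1
```

Request:
drive_tool --motion '[{"fingers":0.4,"linear":[0.0126,0.036,0],"twist":0},{"fingers":0.4,"linear":[0.0126,0.036,0],"twist":0},{"fingers":0.4,"linear":[0.0126,0.036,0],"twist":0},{"fingers":0.4,"linear":[0,0,0],"twist":-0.1155},{"fingers":0.4,"linear":[0,0,0],"twist":-0.1155}]'

```text
clock: 31.23
eef_pos: [608.7, -203.7, 127.0]
tool_rot: [-3.138, 0.004, 0.386]
force: [0.7, 1.4, -2.1]
width: 42.2
gripper_force: 62.2
```

Request:
drive_tool --motion '[{"fingers":0.4,"linear":[0,0,0],"twist":-0.1155},{"fingers":0.4,"linear":[0,0,0],"twist":-0.1155},{"fingers":0.4,"linear":[0,0,0],"twist":-0.1155},{"fingers":0.4,"linear":[0,0,0],"twist":-0.1155},{"fingers":0.4,"linear":[0,0,0],"twist":-0.1155}]'

```text
clock: 31.65
eef_pos: [608.5, -199.8, 127.3]
tool_rot: [-3.135, -0.0, 0.968]
force: [0.4, -0.5, -1.5]
width: 42.6
gripper_force: 62.1
```

Request:
drive_tool --motion '[{"fingers":0.4,"linear":[0,0,0],"twist":-0.1155},{"fingers":0.4,"linear":[0,0,0],"twist":-0.1155},{"fingers":0.4,"linear":[0,0,0],"twist":-0.1155},{"fingers":0.4,"linear":[0,0,0],"twist":-0.1155},{"fingers":0.4,"linear":[0,0,0],"twist":0}]'

```text
clock: 32.07
eef_pos: [608.6, -200.0, 127.4]
tool_rot: [-3.136, -0.004, 1.427]
force: [0.1, -0.8, -2.2]
width: 42.5
gripper_force: 62.1
```

Run:
```python
from h import *
goto(606,-230,16,1.424)
im=shot('wrist'); np.savez('w13.npz',**im)
S=shot('scene','s13.png')
for z,q in ((25,22),(25,66)):
    X=np.array([588,-351.5])+q*np.array([.1465,.9892]); print(q,proj(S,(*X,z)),proj(im,(*X,z)))
```

```text
t32.1 tcp [ 608.6 -200.   127.4] rot [-3.136 -0.004  1.427] w42.5 gf62.1 F [ 0.1 -0.8 -2.2] q7 0.33
shift [-0.03    0.0017  0.1114] twist 0.003
22 [179.63143419 214.8836994 ] [281.88533652 355.99438853]
66 [192.7509585  218.31459696] [282.18410229 310.25633985]
```

Run:
```python
from h import *
S=cams.get_image('scene');g=cv2.cvtColor(S['color'],cv2.COLOR_BGR2GRAY)
g=cv2.resize(g,None,fx=4,fy=4,interpolation=cv2.INTER_CUBIC)
for xo in (-15,0,15):
    o=[]
    for q in range(-4,130,4):
        X=np.array([588,-351.5])+q*np.array([.1465,.9892])+xo*np.array([.9892,-.1465]); u=proj(S,(*X,40))*4; o.append(int(g[int(u[1]),int(u[0])]))
    print(xo,o)
im=dict(np.load('w13.npz'));g=cv2.cvtColor(im['color'],cv2.COLOR_BGR2GRAY)
for xo in (-45,-38,38,45):
    o=[]
    for q in range(0,130,4):
        X=np.array([588,-351.5])+q*np.array([.1465,.9892])+xo*np.array([.9892,-.1465]); u=proj(im,(*X,25)); o.append(int(g[int(u[1]),int(u[0])]) if 0<=u[1]<420 else -1)
    print('w',xo,o)
```

```text
-15 [192, 199, 164, 126, 66, 86, 86, 85, 85, 84, 82, 75, 70, 60, 57, 80, 83, 84, 79, 75, 74, 75, 67, 65, 59, 51, 78, 75, 145, 132, 132, 130, 132, 131]
0 [191, 199, 165, 132, 64, 85, 85, 84, 81, 82, 80, 75, 70, 63, 60, 75, 81, 69, 73, 76, 71, 72, 70, 65, 62, 52, 63, 75, 89, 141, 137, 135, 134, 135]
15 [192, 202, 170, 142, 124, 147, 142, 140, 152, 147, 142, 135, 122, 80, 70, 140, 121, 100, 107, 112, 112, 120, 115, 109, 83, 56, 64, 76, 70, 129, 134, 133, 135, 134]
w -45 [7, 9, 10, 6, 39, 158, 111, 97, 165, 165, 95, 91, 166, 173, 164, 7, 5, 4, 4, 5, 6, 6, 6, 1, 9, 8, 4, 5, 48, 121, 151, 148, 146]
w -38 [11, 4, 8, 5, 41, 157, 110, 90, 113, 69, 72, 85, 93, 167, 9, 11, 5, 12, 9, 8, 8, 7, 10, 9, 10, 11, 8, 6, 10, 7, 9, 5, 6]
w 38 [5, 5, 7, 6, 169, 27, 163, 151, 145, 146, 146, 147, 146, 145, 12, 22, 8, 9, 9, 7, 4, 10, 8, 8, 9, 10, 7, 9, 10, 11, 12, 130, 150]
w 45 [5, 8, 7, 6, 43, 76, 158, 157, 157, 158, 158, 82, 11, 1, 4, 6, 5, 1, 7, 7, 2, 3, 4, 6, 8, 3, 43, 45, 45, 38, 143, 148, 147]
```

Request:
drive_tool --motion '[{"fingers":0.4,"linear":[-0.015,0.001,0.02],"twist":0},{"fingers":0.4,"linear":[-0.013,0.0007,0.025],"twist":0},{"fingers":0.4,"linear":[0,0,0.025],"twist":0},{"fingers":0.4,"linear":[0,0,0.02],"twist":0},{"fingers":0.4,"linear":[0,0,0.012],"twist":0}]'

```text
clock: 32.63
eef_pos: [604.7, -226.6, 22.3]
tool_rot: [-3.132, -0.004, 1.423]
force: [-0.9, 1.2, -2.2]
width: 42.4
gripper_force: 62.1
```

Request:
drive_tool --motion '[{"fingers":0.4,"linear":[0,0,0.005],"twist":0},{"fingers":0.4,"linear":[0,0,0],"twist":0},{"fingers":0.4,"linear":[0,0,0],"twist":0}]'

```text
clock: 32.88
eef_pos: [606.9, -227.1, 20.5]
tool_rot: [-3.137, -0.003, 1.425]
force: [0.3, -0.0, -0.4]
width: 42.3
gripper_force: 62.1
```

Run:
```python
from h import *
s=st(); print(tr(s['eef_pos']))
```

```text
t32.9 tcp [ 606.9 -227.1   20.5] rot [-3.137e+00 -3.000e-03  1.425e+00] w42.3 gf62.1 F [ 0.3 -0.  -0.4] q7 0.40
[  0.5 125.8]
```

Request:
drive_tool --motion '[{"fingers":0.4,"linear":[0,0,0.002],"twist":0},{"fingers":0.4,"linear":[0,0,0.002],"twist":0},{"fingers":0.4,"linear":[0,0,0],"twist":0}]'

```text
clock: 33.13
eef_pos: [606.6, -227.0, 16.4]
tool_rot: [-3.137, -0.004, 1.425]
force: [0.0, 0.0, -2.5]
width: 42.6
gripper_force: 62.1
```

Not yet down; lower a little more, then slide towards the motors.

Request:
drive_tool --motion '[{"fingers":0.4,"linear":[0,0,0.002],"twist":0},{"fingers":0.4,"linear":[0,0,0.001],"twist":0},{"fingers":0.4,"linear":[0,0,0],"twist":0}]'

```text
clock: 33.38
eef_pos: [606.8, -227.1, 14.8]
tool_rot: [-3.137, -0.004, 1.425]
force: [-2.6, 2.1, 10.1]
width: 42.9
gripper_force: 63.6
```

Request:
drive_tool --motion '[{"fingers":0.4,"linear":[-0.004,0,0],"twist":0},{"fingers":0.4,"linear":[-0.004,0,0],"twist":0},{"fingers":0.4,"linear":[-0.002,0,0],"twist":0},{"fingers":0.4,"linear":[0,0,0],"twist":0}]'

```text
clock: 33.72
eef_pos: [607.1, -235.7, 14.9]
tool_rot: [-3.14, -0.006, 1.426]
force: [0.2, 3.1, 8.4]
width: 42.4
gripper_force: 63.4
```

Run:
```python
from h import *
s=st(); print(tr(s['eef_pos']))
```

```text
t33.7 tcp [ 607.1 -235.7   14.9] rot [-3.14  -0.006  1.426] w42.4 gf63.4 F [0.2 3.1 8.4] q7 0.41
[  1.9 117.4]
```

Request:
drive_tool --motion '[{"fingers":0.4,"linear":[-0.002,0,0],"twist":0},{"fingers":0.4,"linear":[-0.002,0,0],"twist":0},{"fingers":0.4,"linear":[0,0,0],"twist":0}]'

```text
clock: 33.97
eef_pos: [606.9, -238.7, 14.9]
tool_rot: [-3.14, -0.007, 1.426]
force: [1.4, 5.1, 9.6]
width: 42.6
gripper_force: 63.4
```

Request:
drive_tool --motion '[{"fingers":0.4,"linear":[-0.002,0,0],"twist":0},{"fingers":0.4,"linear":[0,0,0],"twist":0},{"fingers":0.4,"linear":[0,0,0],"twist":0}]'

```text
clock: 34.22
eef_pos: [606.9, -238.9, 14.9]
tool_rot: [-3.14, -0.009, 1.427]
force: [1.5, 7.5, 10.6]
width: 42.5
gripper_force: 63.6
```

Run:
```python
from h import *
s=st(); print(tr(s['eef_pos']))
```

```text
t34.2 tcp [ 606.9 -238.9   14.9] rot [-3.14  -0.009  1.427] w42.5 gf63.6 F [ 1.5  7.5 10.6] q7 0.42
[  2.2 114.2]
```

Request:
drive_tool --motion '[{"fingers":0.4,"linear":[-0.001,0,0],"twist":0},{"fingers":0.4,"linear":[0,0,0],"twist":0},{"fingers":0.65,"linear":[0,0,0],"twist":0},{"fingers":0.65,"linear":[0,0,0],"twist":0},{"fingers":0.65,"linear":[0,0,0],"twist":0}]'

```text
clock: 34.63
eef_pos: [603.5, -244.6, 12.9]
tool_rot: [-3.136, -0.003, 1.424]
force: [-0.4, -0.1, -0.7]
width: 55.6
gripper_force: 0.0
```

Request:
drive_tool --motion '[{"fingers":0.65,"linear":[0,0,-0.02],"twist":0},{"fingers":0.65,"linear":[0,0,-0.03],"twist":0},{"fingers":0.65,"linear":[0,0,-0.04],"twist":0},{"fingers":0.65,"linear":[0,0,-0.04],"twist":0},{"fingers":0.65,"linear":[0,0,-0.03],"twist":0}]'

```text
clock: 35.05
eef_pos: [604.8, -246.0, 175.8]
tool_rot: [-3.138, -0.002, 1.424]
force: [1.5, -0.3, 0.1]
width: 55.3
gripper_force: 0.0
```

Request:
drive_tool --motion '[{"fingers":0,"linear":[-0.03,0,-0.02],"twist":0},{"fingers":0,"linear":[-0.03,0,0],"twist":0},{"fingers":0,"linear":[-0.03,0,0],"twist":0},{"fingers":0,"linear":[0,0,0],"twist":0},{"fingers":0,"linear":[0,0,0],"twist":0}]'

```text
clock: 35.47
eef_pos: [589.6, -337.4, 192.2]
tool_rot: [-3.135, -0.002, 1.419]
force: [0.2, 0.4, -0.8]
width: 0.4
gripper_force: 0.0
```

Run:
```python
from h import *
s=st(); print(tr(s['eef_pos']))
im=shot('wrist','w14.png'); np.savez('w14.npz',**im); g=cv2.cvtColor(im['color'],cv2.COLOR_BGR2GRAY)
for z in (22,28):
  for xo in (-40,-24,-12,0,12,24):
    o=[]
    for q in range(-4,150,4):
        X=np.array([588,-351.5])+q*np.array([.1465,.9892])+xo*np.array([.9892,-.1465]); u=proj(im,(*X,z)); o.append(int(g[int(u[1]),int(u[0])]) if 0<=u[1]<420 and 0<=u[0]<560 else -1)
    print(z,xo,o)
m=(g<35).astype(np.uint8);m=cv2.morphologyEx(m,cv2.MORPH_OPEN,np.ones((5,5)))
for c in cv2.findContours(m,0,2)[0]:
    if cv2.contourArea(c)>500: r=cv2.minAreaRect(c); print([round(float(x),1) for x in (*r[0],*r[1],r[2])],cv2.contourArea(c),tr(onz(im,*r[0],25)))
```

```text
t35.5 tcp [ 589.6 -337.4  192.2] rot [-3.135e+00 -2.000e-03  1.419e+00] w0.4 gf0.0 F [ 0.2  0.4 -0.8] q7 0.49
[-0.5 14.2]
22 -40 [137, 34, 34, 104, 130, 133, 54, 55, 67, 69, 67, 84, 144, 154, 155, 156, 88, 104, 127, 72, 89, 89, 155, 152, 153, 153, 154, 154, 151, 152, 152, 152, 155, 150, 149, 151, 151, 152, 149]
22 -24 [138, 88, 120, 56, 83, 74, 77, 69, 63, 77, 103, 131, 68, 29, 41, 49, 53, 60, 59, 61, 52, 50, 43, 25, 144, 113, 91, 89, 89, 88, 93, 91, 90, 89, 155, 155, 154, 155, 152]
22 -12 [138, 26, 36, 43, 21, 24, 26, 26, 36, 31, 29, 30, 17, 33, 46, 51, 58, 63, 62, 63, 54, 50, 41, 26, 16, 12, 21, 22, 21, 20, 18, 19, 19, 21, 155, 152, 152, 151, 151]
22 0 [135, 30, 35, 44, 44, 51, 52, 55, 59, 49, 42, 35, 19, 32, 43, 46, 53, 64, 64, 61, 55, 50, 41, 28, 19, 22, 19, 19, 20, 21, 21, 21, 21, 20, 161, 158, 158, 145, 144]
22 12 [133, 27, 35, 46, 48, 52, 55, 61, 59, 45, 39, 33, 16, 29, 39, 45, 56, 59, 53, 59, 50, 44, 78, 71, 19, 21, 20, 20, 20, 19, 20, 19, 21, 20, 153, 146, 146, 146, 145]
22 24 [134, 43, 93, 106, 111, 141, 153, 150, 119, 112, 105, 85, 54, 39, 71, 53, 64, 80, 82, 73, 66, 57, 3
[... 541 characters left out ...]
, 41, 26, 16, 12, 21, 20, 19, 21, 20, 18, 22, 22, 157, 153, 153, 151, 149]
28 0 [148, 88, 36, 42, 43, 49, 55, 58, 60, 54, 44, 35, 24, 27, 42, 46, 51, 64, 65, 61, 55, 50, 41, 28, 19, 22, 19, 19, 21, 21, 20, 20, 19, 21, 162, 157, 155, 146, 142]
28 12 [144, 93, 36, 43, 47, 51, 54, 63, 60, 49, 43, 33, 25, 29, 38, 45, 75, 97, 92, 94, 81, 70, 78, 71, 19, 21, 20, 20, 20, 20, 22, 19, 22, 19, 153, 146, 144, 148, 144]
28 24 [121, 99, 90, 102, 110, 119, 153, 157, 138, 117, 110, 75, 50, 28, 43, 53, 58, 80, 82, 76, 66, 48, 38, 29, 67, 11, 12, 15, 15, 13, 12, 55, 58, 25, 141, 139, 139, 140, 138]
[279.5, 335.0, 168.0, 559.0, 90.0] 50691.0 [  -2.5 -143.7]
[283.5, 78.5, 55.0, 51.0, 90.0] 2674.5 [  1.9 109.8]
```

Request:
drive_tool --motion '[{"fingers":0.75,"linear":[0.0334,-0.0016,0],"twist":0},{"fingers":0.75,"linear":[0.0334,-0.0016,0],"twist":0},{"fingers":0.75,"linear":[0.0334,-0.0016,0],"twist":0},{"fingers":0.75,"linear":[0.0334,-0.0016,0],"twist":0},{"fingers":0.75,"linear":[0.0334,-0.0016,0],"twist":0}]'

```text
clock: 35.93
eef_pos: [607.8, -163.9, 192.7]
tool_rot: [-3.135, -0.005, 1.427]
force: [-0.5, 0.5, 0.4]
width: 60.4
gripper_force: 0.0
```

Request:
drive_tool --motion '[{"fingers":0.75,"linear":[0.0334,-0.0016,0],"twist":0},{"fingers":0.75,"linear":[0.0334,-0.0016,0],"twist":0},{"fingers":0.75,"linear":[0.0334,-0.0016,0],"twist":0},{"fingers":0.75,"linear":[0.0334,-0.0016,0],"twist":0},{"fingers":0.75,"linear":[0.0334,-0.0016,0],"twist":0}]'

```text
clock: 36.35
eef_pos: [623.7, 2.6, 193.5]
tool_rot: [-3.135, -0.005, 1.427]
force: [0.4, 0.7, 0.6]
width: 64.2
gripper_force: 0.0
```

Request:
drive_tool --motion '[{"fingers":0.75,"linear":[0,0,0.03],"twist":0},{"fingers":0.75,"linear":[0,0,0.03],"twist":0},{"fingers":0.75,"linear":[0,0,0],"twist":0},{"fingers":0.75,"linear":[0,0,0],"twist":0}]'

```text
clock: 36.68
eef_pos: [622.3, 0.5, 132.4]
tool_rot: [-3.131, -0.003, 1.426]
force: [0.1, 0.6, -0.0]
width: 64.0
gripper_force: 0.0
```

Run:
```python
from h import *
goto(623.2,-4.7,67)
S=cams.get_image('scene'); h=cv2.cvtColor(S['color'],cv2.COLOR_BGR2HSV)
m=(((h[...,0]<8)|(h[...,0]>172))&(h[...,1]>130)&(h[...,2]>60)).astype(np.uint8);m[:205]=0;m[245:]=0;m[:,:265]=0;m[:,305:]=0
print(cv2.boundingRect(m),'was (277,219,13,11)')
```

```text
t36.7 tcp [6.223e+02 5.000e-01 1.324e+02] rot [-3.131e+00 -3.000e-03  1.426e+00] w64.0 gf0.0 F [ 0.1  0.6 -0. ] q7 0.03
shift [-0.005   0.0016  0.0654] twist None
(277, 221, 13, 12) was (277,219,13,11)
```

Request:
drive_tool --motion '[{"fingers":0.75,"linear":[-0.005,0.0016,0.02],"twist":0},{"fingers":0.75,"linear":[0,0,0.02],"twist":0},{"fingers":0.75,"linear":[0,0,0.015],"twist":0},{"fingers":0.75,"linear":[0,0,0.01],"twist":0},{"fingers":0.75,"linear":[0,0,0],"twist":0}]'

```text
clock: 37.15
eef_pos: [624.1, -5.7, 68.3]
tool_rot: [-3.135, -0.004, 1.425]
force: [-0.8, -0.0, -0.3]
width: 63.7
gripper_force: 0.0
```

Request:
drive_tool --motion '[{"fingers":0.35,"linear":[0,0,0],"twist":0},{"fingers":0.35,"linear":[0,0,0],"twist":0},{"fingers":0.35,"linear":[0,0,0],"twist":0},{"fingers":0.35,"linear":[0,0,0],"twist":0},{"fingers":0.35,"linear":[0,0,0],"twist":0}]'

```text
clock: 37.57
eef_pos: [623.4, -5.3, 69.8]
tool_rot: [-3.134, -0.004, 1.425]
force: [-5.7, -0.6, 5.0]
width: 37.6
gripper_force: 59.4
```

Request:
drive_tool --motion '[{"fingers":0.35,"linear":[0,0,0],"twist":0.1},{"fingers":0.35,"linear":[0,0,0],"twist":0.1},{"fingers":0.35,"linear":[0,0,0],"twist":0.1},{"fingers":0.35,"linear":[0,0,0],"twist":0.1},{"fingers":0.35,"linear":[0,0,0],"twist":0.1}]'

```text
clock: 37.98
eef_pos: [622.8, -5.1, 69.7]
tool_rot: [-3.132, 0.0, 0.921]
force: [-5.7, -0.1, 4.9]
width: 37.5
gripper_force: 59.5
```

Request:
drive_tool --motion '[{"fingers":0.35,"linear":[0,0,0],"twist":0.1},{"fingers":0.35,"linear":[0,0,0],"twist":0.1},{"fingers":0.35,"linear":[0,0,0],"twist":0.1},{"fingers":0.35,"linear":[0,0,0],"twist":0.02},{"fingers":0.35,"linear":[0,0,0],"twist":0}]'

```text
clock: 38.4
eef_pos: [622.5, -4.8, 69.4]
tool_rot: [-3.132, 0.004, 0.605]
force: [-6.3, 0.3, 5.5]
width: 37.3
gripper_force: 59.7
```

Request:
drive_tool --motion '[{"fingers":0.75,"linear":[0,0,0],"twist":0},{"fingers":0.75,"linear":[0,0,0],"twist":0},{"fingers":0.75,"linear":[0,0,0],"twist":0},{"fingers":0.75,"linear":[0,0,0],"twist":0}]'

```text
clock: 38.73
eef_pos: [625.4, -5.5, 69.2]
tool_rot: [-3.136, 0.0, 0.605]
force: [0.2, -0.7, 0.6]
width: 64.2
gripper_force: 0.0
```

Request:
drive_tool --motion '[{"fingers":0.75,"linear":[0,0,-0.02],"twist":0},{"fingers":0.75,"linear":[0,0,-0.04],"twist":0},{"fingers":0.75,"linear":[0,0,-0.04],"twist":0},{"fingers":0.75,"linear":[0,0,-0.04],"twist":0},{"fingers":0.75,"linear":[0,0,0],"twist":0}]'

```text
clock: 39.15
eef_pos: [630.5, -7.7, 217.2]
tool_rot: [3.139, -0.01, 0.605]
force: [0.3, -1.8, 1.1]
width: 63.8
gripper_force: 0.0
```

Request:
drive_tool --motion '[{"fingers":0.75,"linear":[-0.02,0,-0.04],"twist":0},{"fingers":0.75,"linear":[-0.03,0,-0.04],"twist":0},{"fingers":0.75,"linear":[-0.03,0,-0.03],"twist":0},{"fingers":0.75,"linear":[-0.03,0,0],"twist":0},{"fingers":0.75,"linear":[0,0,0],"twist":0}]'

```text
clock: 39.57
eef_pos: [537.4, -70.6, 311.5]
tool_rot: [-3.137, 0.001, 0.598]
force: [-0.7, -0.2, 0.4]
width: 64.1
gripper_force: 0.0
```

Run:
```python
from h import *
st()
S=cams.get_image('scene'); h=cv2.cvtColor(S['color'],cv2.COLOR_BGR2HSV)
m=(((h[...,0]<8)|(h[...,0]>172))&(h[...,1]>130)&(h[...,2]>60)).astype(np.uint8);m[:205]=0;m[245:]=0;m[:,:265]=0;m[:,305:]=0
print(cv2.boundingRect(m),'up (277,219,13,11)')
w=cams.get_image('wrist');np.savez('w15.npz',**w);h=cv2.cvtColor(w['color'],cv2.COLOR_BGR2HSV)
m=(((h[...,0]<8)|(h[...,0]>172))&(h[...,1]>130)&(h[...,2]>60)).astype(np.uint8)
for c in cv2.findContours(m,0,2)[0]:
    if cv2.contourArea(c)>200: print(cv2.fitEllipse(c),[proj(w,(623.2,-4.7,z)) for z in (75,84,92)])
for xo in (0,):
    g=cv2.cvtColor(S['color'],cv2.COLOR_BGR2GRAY)
    g=cv2.resize(g,None,fx=4,fy=4,interpolation=cv2.INTER_CUBIC)
    o=[]
    for q in range(-4,160,4):
        X=np.array([588,-351.5])+q*np.array([.1465,.9892]); u=proj(S,(*X,28))*4; o.append(int(g[int(u[1]),int(u[0])]))
    print(o)
```

```text
t39.6 tcp [537.4 -70.6 311.5] rot [-3.137e+00  1.000e-03  5.980e-01] w64.1 gf0.0 F [-0.7 -0.2  0.4] q7 -0.59
(277, 219, 13, 11) up (277,219,13,11)
((275.8795471191406, 73.45960998535156), (37.93619155883789, 40.84812927246094), 0.04815622791647911) [array([276.02408754,  74.97289892]), array([275.87074388,  74.07231495]), array([275.72783939,  73.23304001])]
[176, 153, 87, 102, 133, 141, 124, 117, 100, 88, 68, 68, 56, 85, 133, 144, 149, 152, 145, 128, 106, 81, 65, 63, 57, 59, 61, 60, 60, 61, 59, 59, 61, 63, 53, 49, 50, 134, 152, 149, 148]
```

Run:
```python
from h import *
im=cams.get_image('wrist'); g=cv2.cvtColor(im['color'],cv2.COLOR_BGR2GRAY)
for xo in (-40,-12,0,12):
    o=[];us=[]
    for q in range(-4,150,4):
        X=np.array([588,-351.5])+q*np.array([.1465,.9892])+xo*np.array([.9892,-.1465]); u=proj(im,(*X,28)); us.append(u); o.append(int(g[int(u[1]),int(u[0])]) if 0<=u[1]<420 and 0<=u[0]<560 else -1)
    print(xo,o,us[0].round(),us[-1].round())
```

```text
-40 [132, 37, 26, 27, 28, 28, 67, 125, 41, 70, 49, 42, 56, 65, 121, 82, 119, 117, 107, 30, 47, 47, 56, 59, 66, 65, 87, 119, 119, 119, 118, 118, 119, 120, 118, 120, 119, 120, 120] [454. 281.] [379. 208.]
-12 [128, 41, 47, 47, 50, 49, 51, 44, 40, 35, 25, 21, 39, 44, 48, 49, 53, 53, 50, 43, 37, 30, 25, 14, 7, 17, 16, 19, 17, 15, 18, 16, 17, 13, 1, 2, 40, 119, 122] [471. 268.] [395. 193.]
0 [128, 43, 47, 48, 53, 51, 50, 44, 40, 34, 28, 20, 41, 45, 47, 49, 53, 52, 48, 45, 34, 30, 25, 13, 10, 15, 16, 15, 17, 16, 16, 16, 15, 10, 2, 4, 24, 110, 120] [478. 262.] [402. 186.]
12 [128, 38, 47, 49, 53, 51, 50, 43, 39, 35, 26, 20, 31, 41, 45, 47, 48, 49, 43, 38, 27, 46, 44, 37, 24, 18, 14, 14, 17, 18, 17, 17, 16, 16, 5, 3, 31, 112, 125] [485. 256.] [410. 179.]
```

```bash
python3 -c "
from h import *
st(); print(ctrl.finish_job())"
```

```text
t39.7 tcp [541.3 -64.8 309. ] rot [-3.135  0.     0.605] w64.1 gf0.0 F [ 0.1  0.3 -0.5] q7 -0.59
the job is handed in; nothing more can be done
None
```

I handed the job in at about 40 s with every step done: the key is home in the keyway, both motors are packed against the end stop with the chock's slope against the second, and the mushroom stop is back up. `finish_job` returned no verdict, so this rests on my camera measurements.

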